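# Put the lathe tooling away on its storage blocks

### The job

The turning job is finished: put the five pieces of lathe tooling back, each fully home on the beech storage block made for it - the large collet in the large round seat, the small collet in the small one, the change gear hub up over the thin pin, the ring gauge over the thick post, and the tool holder upright in the oblong tray. These are ground parts, so set each down gently and never drop it, and leave all five released and at rest.

Things in the scene. Friction and masses are not known exactly. Their poses are not given: they have to be found in the camera images.
- large_collet: Large spring collet of plain steel standing on its narrow end on the bench, slit all round, with a dark bore in its top face. 46 mm tall; a cone of 31 mm diameter at the foot widening to 41 mm at 34 mm height, then a straight clamping rim of 41 mm from 34 to 42 mm, then a bevel to 33 mm at the top. About 0.24 kg. Origin: centre of its underside, z up along its axis; its yaw does not matter. Best taken across the rim from above.
- small_collet: Small spring collet, the same shape but smaller: 34 mm tall; 18 mm diameter at the foot widening to 26 mm at 25 mm height, straight rim of 26 mm from 25 to 31 mm, bevel to 18 mm at the top. About 0.08 kg. Origin: centre of its underside, z up along its axis; yaw does not matter.
- change_gear: Steel change gear lying flat, hub up: a dark toothed disc 67 mm over its 30 teeth and 12 mm thick, with a bright round hub of 36 mm diameter standing on it from 12 to 34 mm height, and a through bore of 20 mm. About 0.33 kg. Origin: centre of its underside, z up along the bore; yaw does not matter. Best taken across the hub from above.
- ring_gauge: Ring gauge lying flat: a plain steel ring of 56 mm outer diameter (knurled band 57 mm), 24 mm high, through bore of 34 mm. About 0.27 kg. Origin: centre of its underside, z up along the bore; yaw does not matter. Taken across the outside from above.
- tool_holder: Quick-change lathe tool holder, a dark steel block standing upright, 72 mm long (its x axis), 32 mm wide (its y axis), 45 mm tall, with small clamping screws and a height-setting nut up to 12 mm above its top, and a 12 mm square turning tool in a slot in the +y side that sticks out 22 mm beyond the +x end at 20 to 32 mm height. About 0.55 kg. Origin: centre of the block's underside, z up. Taken across its 32 mm width from above.
- large_seat: Fixed beech block 80 x 80 x 30 mm with one big round blind hole in its middle: 46 mm diameter (50 mm at the chamfered mouth), 24 mm deep, so its floor is 6 mm above the bench. The storage block of the large collet, which stands in it narrow end down. Origin: centre of the block's underside, under the hole; z up.
- small_seat: Fixed beech block 64 x 64 x 22 mm with one smaller round blind hole in its middle: 30 mm diameter (34 mm at the chamfered mouth), 16 mm deep, floor 6 mm above the bench. The storage block of the small collet, narrow end down. Origin: centre of the block's underside, under the hole; z up.
- thin_pin: Fixed beech plate 84 x 84 x 10 mm with a thin upright steel pin of 10 mm diameter in its middle, 30 mm tall above the plate (top 40 mm above the bench), its tip tapered over the last 7 mm. The change gear is kept on it, lying flat on the plate, hub up. Origin: centre of the plate's underside, under the pin; z up.
- thick_post: Fixed beech plate 84 x 84 x 10 mm with a thick upright steel post of 22 mm diameter in its middle, 26 mm tall above the plate (top 36 mm above the bench), its tip tapered over the last 7 mm. The ring gauge is kept on it, lying flat on the plate. Origin: centre of the plate's underside, under the post; z up.
- holder_tray: Fixed open oblong beech tray, outside 94 mm (its x axis) x 54 mm (its y axis) x 18 mm high, inside 82 x 42 mm, floor 6 mm above the bench, walls 6 mm thick. The tool holder stands in it upright, its length along the tray's length, the turning tool pointing out over either short end. Origin: centre of the tray's underside; z up.
Mind the look-alikes: they are no part of the job. Leave any orange, purple or white look-alike of the thin_pin alone.

How it is judged (in metres and radians):
At the end, for the whole second after the job is handed in: Each piece upright (0.12 rad), still and released on its own block, at most 4 mm above its support; offset from the block's centre: collets under 8 mm, change gear 9 mm, ring gauge 10 mm, tool holder 11 mm, with its length along the tray within 0.25 rad, either way round (horizontal distance between large_collet and large_seat below 0.008 m and z of large_collet in the frame of large_seat between 0.003 and 0.01 m and angle between each of large_collet, small_collet, change_gear, ring_gauge, tool_holder's own z axis and vertical below 0.12 rad and linear speed of each of large_collet, small_collet, change_gear, ring_gauge, tool_holder below 0.02 m/s and contact force between the fingers and large_collet below 0.1 N and horizontal distance between small_collet and small_seat below 0.008 m and z of small_collet in the frame of small_seat between 0.003 and 0.01 m and contact force between the fingers and small_collet below 0.1 N and horizontal distance between change_gear and thin_pin below 0.009 m and z of change_gear in the frame of thin_pin between 0.007 and 0.014 m and contact force between the fingers and change_gear below 0.1 N and horizontal distance between ring_gauge and thick_post below 0.01 m and z of ring_gauge in the frame of thick_post between 0.007 and 0.014 m and contact force between the fingers and ring_gauge below 0.1 N and horizontal distance between tool_holder and holder_tray below 0.011 m and z of tool_holder in the frame of holder_tray between 0.003 and 0.01 m and contact force between the fingers and tool_holder below 0.1 N and angle between the x axis of tool_holder and the x axis of holder_tray, either way round below 0.25 rad); the robot touches nothing.
It fails at once if the large collet is dropped or thrown (moves faster than 0.75 m/s, a fall of some 3 cm, while the fingers do not touch it) (linear speed of large_collet above 0.75 m/s and contact force between the fingers and large_collet below 0.05 N).
It fails at once if the small collet is dropped or thrown (moves faster than 0.75 m/s, a fall of some 3 cm, while the fingers do not touch it) (linear speed of small_collet above 0.75 m/s and contact force between the fingers and small_collet below 0.05 N).
It fails at once if the change gear is dropped or thrown (moves faster than 0.75 m/s, a fall of some 3 cm, while the fingers do not touch it) (linear speed of change_gear above 0.75 m/s and contact force between the fingers and change_gear below 0.05 N).
It fails at once if the ring gauge is dropped or thrown (moves faster than 0.75 m/s, a fall of some 3 cm, while the fingers do not touch it) (linear speed of ring_gauge above 0.75 m/s and contact force between the fingers and ring_gauge below 0.05 N).
It fails at once if the tool holder is dropped or thrown (moves faster than 0.75 m/s, a fall of some 3 cm, while the fingers do not touch it) (linear speed of tool_holder above 0.75 m/s and contact force between the fingers and tool_holder below 0.05 N).
It also fails if it takes over 141 s, if anything falls off the work surface, if the arm or the gripper's body presses on something with over 40 N, if the wrist force passes 120 N, or if a joint passes its speed limit or range.

### The arm

A 6-joint arm with a two-finger parallel gripper is mounted at the origin on the work surface. World frame = base frame: x ahead of the robot, y to its left, z up, the work surface at z = 0. Lengths are in m, angles in degrees, forces in N, time in s.
With the tool pointing down it reaches from about 0.35 to 0.875 m from the base axis. Payload 4.2 kg.
Tool frame: the origin (TCP) lies midway between the tips of the shut fingers; the grasp point (between the pads) lies 19 mm behind it (r.grasp_offset is the y of the grasp point in the tool frame, in m); y points along the fingers, x is the direction in which the jaws open and shut, and the axes are right-handed (so a half turn about y gives the same grasp; the last joint's range is limited). The gripper opens to 87 mm and grips with 3 to 60 N. Pads are 19 mm wide; open, the fingers measure 117 mm over their backs; the gripper's body (75 mm by 190 mm) begins 51 mm behind the grasp point.
Start: joints at [79.446, 22.042, 0.453, 0, -68.411, -14.817], TCP at [0.268, 0.565, 0.223] pointing down, gripper open.
Joint ranges: [-179.83, 179.83], [-69.29, 118.12], [-61.27, 80.66], [-181.25, 117.63], [-171.15, -9.14], [-177.46, 177.46]. Speed limits (degrees/s): [159.86, 159.86, 180, 180, 180, 180].

### API

Orientations are given as a 3x3 rotation matrix whose columns are the frame's x, y, z axes.
In Python, from station import sense, optics, ticket, r gives the robot as it stands.
- The arm moves only by the tool carry_out, never from a script. Its argument "steps" is a list that holds one entry, the list of rows, each a list of 6 numbers: the shift along the world's x, y, z in cm, then the turn, a rotation vector about the world's x, y, z in rad. A call has 1 to 20 rows; each row is the pose to reach, as a shift and turn from the pose commanded when the call began; what a row does not reach only later rows make up. A row lasts 1/8 s, in which the tool goes at most 62.5 mm and 10.7 degrees, less where a joint would pass 70% of its speed; a pose out of reach is approached as far as the arm can. A call with a gripper value outside its range is refused whole. "fingers" is the closure in counts, from 0 (fully open) to 255 (shut), set as the call begins (left out, the last holds). The fingers move at their own pace and stop on an object; the grip force is fixed at half the most. Time passes only in rows, so rows that repeat a pose let the fingers close. It gives the time, the measured TCP pose, the force and the opening at its end, in the units of the state.
- sense(): the state, without advancing time (a new reading comes with each control period).
- optics.capture(name): name is "side" or "top"; returns a dict with "image" (420x560x3 uint8, red, green, blue), "fov_y" (degrees; the focal length in pixels is half the picture's height over the tangent of half this angle, whatever the lens; pixels are square), "cx", "cy" (the principal point, pixels), "rvec" (rotation vector, rad) and "tvec" (3), from world to camera coordinates, as OpenCV has them. Camera axes: x right, y down, z forward; pixel columns grow to the right and rows downward; lengths in m; the calibration is good to about 2 mm. A picture is of the moment at which its call begins. There is no depth.
- ticket.finish_job(): hands the job in, once; it reports no verdict.
The state is a dict: "time_s": time; "joints": joint angles; "joint_velocities": joint speeds; "effort": joint torques, N m; "tcp_pos": TCP position; "ee_rot": TCP orientation; "wrist_force": force on the tool from outside, world axes, zero at the start; "moment": the same for the moment, N m; "gripper_width": opening from 0.0 (shut) to 1.0 (fully open).
Only numpy, scipy, OpenCV 4.12 (cv2) and the standard library are available. Lean on these libraries where they do the work, as an engineer would, in place of code of your own. Each camera call takes 0.05 s, during which the arm holds its last target.

## Working session

There is one attempt and no reset: what is moved stays moved. The work goes in short steps, Python scripts to look and compute and a tool call to move; the robot and the scene stay as the last step left them, time stands still between calls to the robot, and variables do not carry over. Pictures are saved under pics/ and viewed, and the job is handed in when it is done.

Besides the shell and the picture viewer there is one more tool, called as name(argument=value, ...) on one line, values as JSON. carry_out: Moves the arm, as the interface text tells. Its arguments: {"type":"object","properties":{"steps":{"type":"array","items":{"type":"array","items":{"type":"array","items":{"type":"number"}}}},"fingers":{"type":"number"}},"required":["steps"]}

```bash
ls; mkdir -p pics
python3 - <<'E'
from station import sense, optics, ticket, r
import cv2
s=sense(); print({k:s[k] for k in('time_s','tcp_pos','ee_rot','gripper_width','wrist_force')}, r.grasp_offset)
for n in('side','top'):
    d=optics.capture(n); cv2.imwrite(f'pics/{n}0.png',d['image'][:,:,::-1]); print(n,d['fov_y'],d['cx'],d['cy'],d['rvec'],d['tvec'])
E
```

```text
pics
{'time_s': 0.0, 'tcp_pos': array([0.26751716, 0.56418016, 0.22145055]), 'ee_rot': array([[-4.28667802e-01, -8.67782227e-04,  9.03461766e-01],
       [-9.03459490e-01, -2.02981256e-03, -4.28668672e-01],
       [ 2.20584910e-03, -9.99997563e-01,  8.61092014e-05]]), 'gripper_width': 0.999330217806835, 'wrist_force': array([-0.14352426,  0.36138793,  0.57794971])} -0.0187
side 57.19685754438547 284.90129940772846 209.0822742779793 [ 2.44278911 -0.22644544  0.07028162] [-0.4311749   0.10799343  0.87135274]
top 44.5216307746441 280.9254328815963 209.607140834465 [ 2.2145289  -2.20081391  0.06980796] [0.01235973 0.43110111 1.46781708]
```

View pics/side0.png

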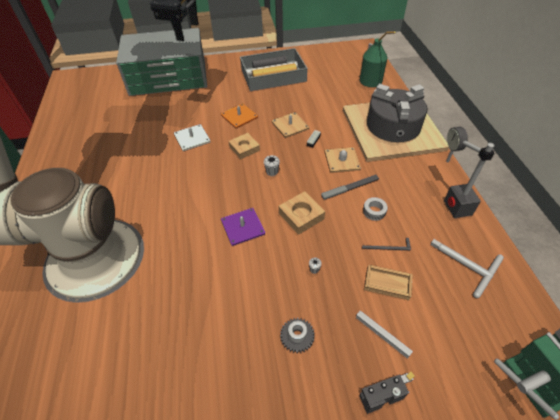

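View pics/top0.png

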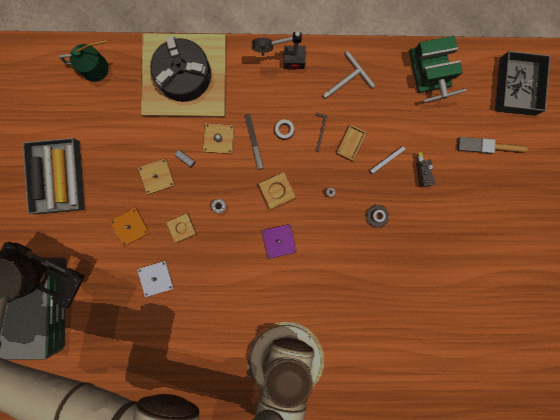

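```bash
cat > h.py <<'E'
import numpy as np, cv2
from station import sense, optics, ticket, r
def K(d):
    f=d['image'].shape[0]/2/np.tan(np.radians(d['fov_y'])/2); return np.array([[f,0,d['cx']],[0,f,d['cy']],[0,0,1]])
def toplane(d,uv,z):
    R=cv2.Rodrigues(np.array(d['rvec']))[0];t=np.array(d['tvec'])
    c=-R.T@t; ray=R.T@np.linalg.inv(K(d))@np.array([uv[0],uv[1],1.]); return c+ray*(z-c[2])/ray[2]
def proj(d,P):
    return cv2.projectPoints(np.array(P,float).reshape(-1,1,3),np.array(d['rvec']),np.array(d['tvec']),K(d),None)[0].reshape(-1,2)
def circ(c,rad,z,n=60):
    a=np.linspace(0,2*np.pi,n); return np.c_[c[0]+rad*np.cos(a),c[1]+rad*np.sin(a),np.full(n,z)]
def crop(d,u0,v0,w,h,s,name,polys=()):
    im=cv2.resize(d['image'][v0:v0+h,u0:u0+w,::-1],None,fx=s,fy=s,interpolation=cv2.INTER_CUBIC)
    for P,col in polys:
        q=(proj(d,P)-[u0-.5,v0-.5])*s-.5
        cv2.polylines(im,[np.round(q*8).astype(np.int32)],False,col,1,cv2.LINE_AA,3)
    cv2.imwrite('pics/'+name,im)
E
python3 - <<'E'
from h import *
T=optics.capture('top');S=optics.capture('side')
crop(T,105,90,200,150,4,'t1.png'); crop(T,255,90,200,150,4,'t2.png')
crop(S,180,90,200,150,4,'s1.png'); crop(S,270,190,160,120,5,'s2.png');crop(S,270,300,160,120,5,'s3.png')
c={'lc':((219,206),.046,(271,161)),'sc':((330,192),.034,(315,261)),'gear':((377,215),.034,(297,326)),'ring':((285,129),.024,(375,205)),
'ls':((277,190),.03,(302,208)),'ss':((180,228),.022,(244,143)),'thin':((155,176),.04,(290,120)),'post':((218,137),.036,(343,152)),'base':((287,358),0,(95,257))}
for k,(u,z,v) in c.items(): print(k,toplane(T,u,z).round(4),toplane(S,v,z).round(4))
R=cv2.Rodrigues(np.array(S['rvec']))[0];print(-R.T@S['tvec']);R=cv2.Rodrigues(np.array(T['rvec']))[0];print(-R.T@T['tvec'])
s=sense();print(proj(T,[s['tcp_pos']]),proj(S,[s['tcp_pos']]))
E
```

```text
lc [0.4383 0.1894 0.046 ] [0.4362 0.1853 0.046 ]
sc [ 0.4809 -0.1237  0.034 ] [ 0.4811 -0.1237  0.034 ]
gear [ 0.4164 -0.2575  0.034 ] [ 0.4147 -0.2572  0.034 ]
ring [0.6622 0.0049 0.024 ] [0.6617 0.0091 0.024 ]
ls [0.4858 0.0269 0.03  ] [0.4853 0.0281 0.03  ]
ss [0.3763 0.3017 0.022 ] [0.3765 0.297  0.022 ]
thin [0.522  0.3708 0.04  ] [0.5184 0.3508 0.04  ]
post [0.635  0.1954 0.036 ] [0.6329 0.1937 0.036 ]
base [ 0.0065 -0.005   0.    ] [ 0.0016 -0.0008  0.    ]
[ 0.34461981 -0.54237383  0.73749427]
[0.36473834 0.04201277 1.48515615]
[[ 56.34190246 271.30895443]] [[188.20639205  31.4119839 ]]
```

View pics/t1.png

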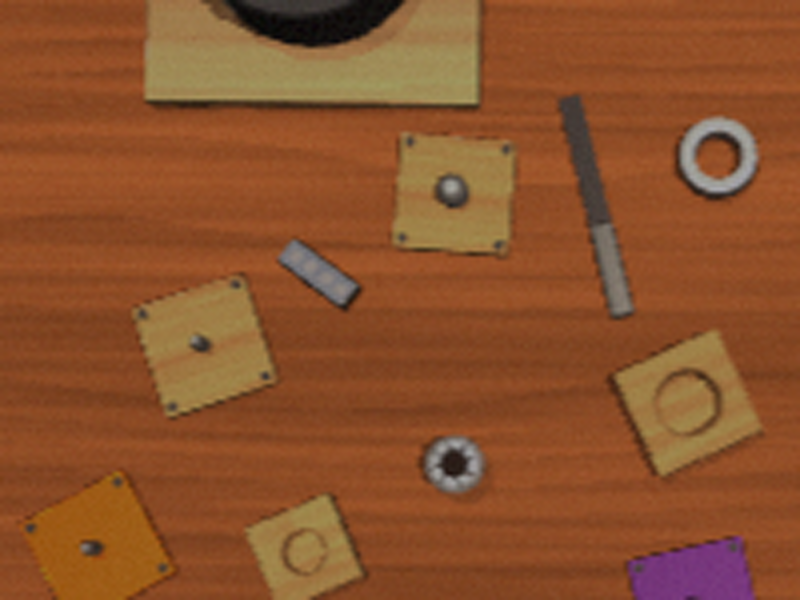

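View pics/t2.png

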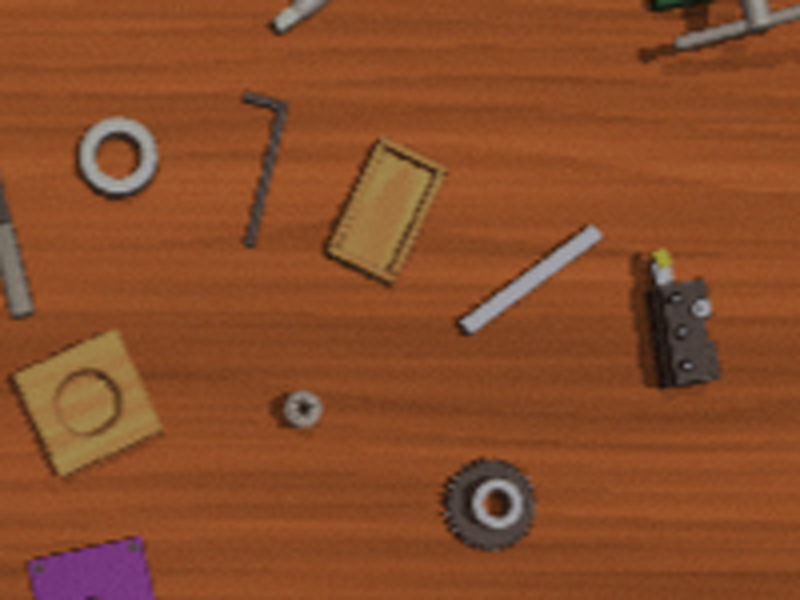

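View pics/s1.png

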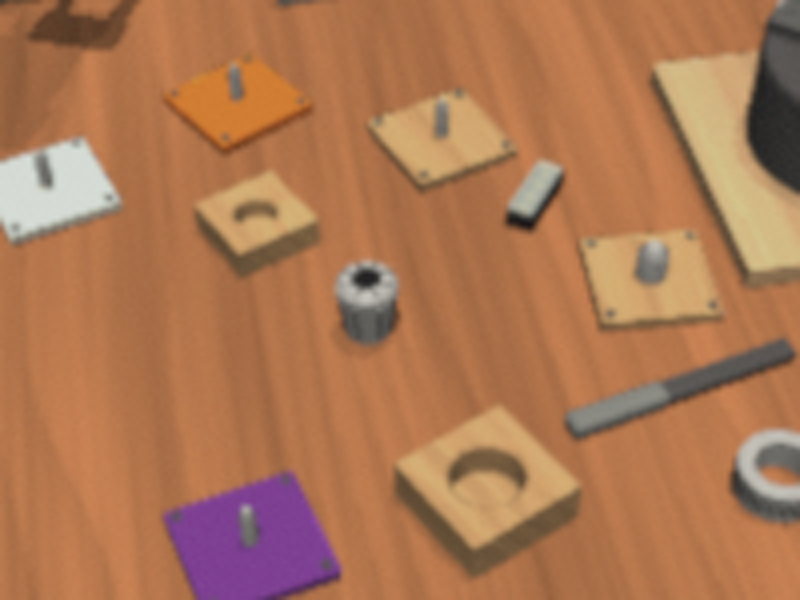

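View pics/s2.png

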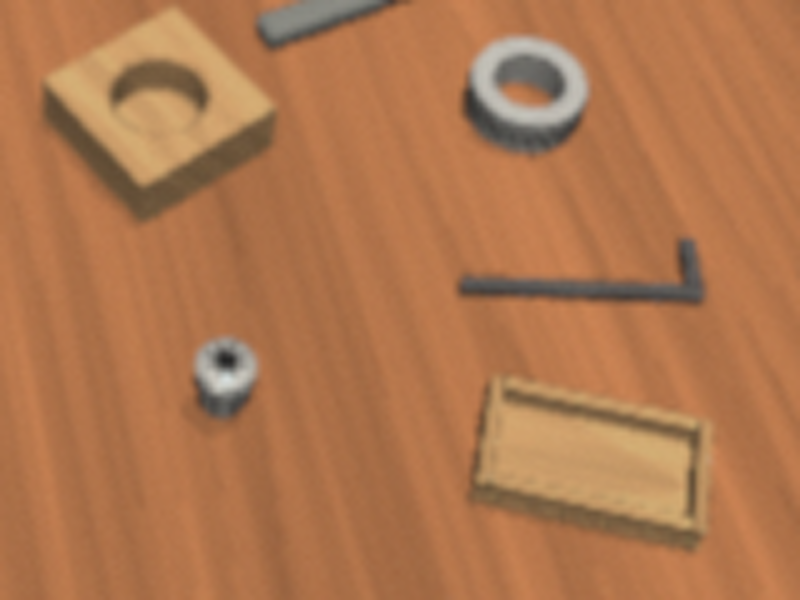

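View pics/s3.png

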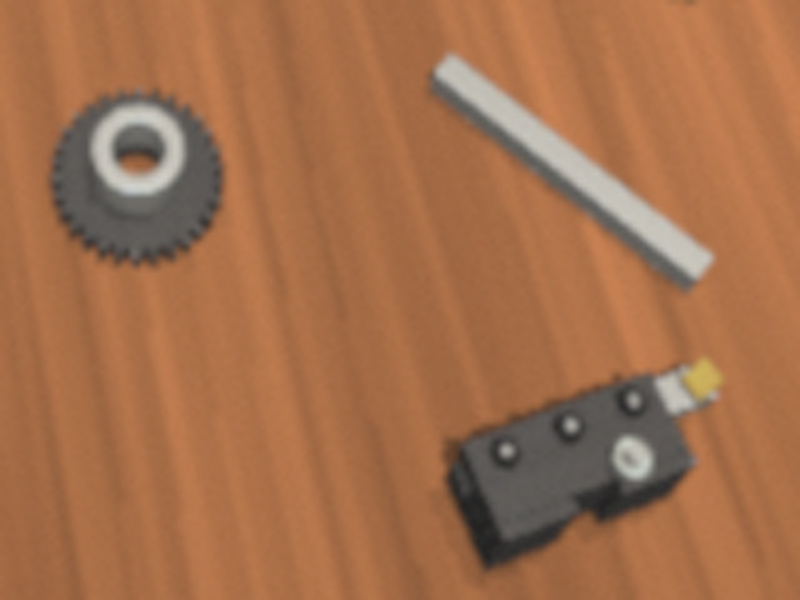

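```bash
cat > fit.py <<'E'
from h import *
from scipy.optimize import minimize
def box(L,W,H):
    P=np.array([[x*L/2,y*W/2,z] for x in(-1,1) for y in(-1,1) for z in(0,H)]); return P
def rev(prof): return np.vstack([circ((0,0),a,z,40) for a,z in prof])
M={'large_collet':rev([(.0155,0),(.0205,.034),(.0205,.042),(.0165,.046)]),
'small_collet':rev([(.009,0),(.013,.025),(.013,.031),(.009,.034)]),
'change_gear':rev([(.0328,0),(.0328,.012),(.018,.012),(.018,.034)]),
'ring_gauge':rev([(.028,0),(.0285,.012),(.028,.024)]),
'large_seat':box(.08,.08,.03),'small_seat':box(.064,.064,.022),'thin_pin':box(.084,.084,.01),'thick_post':box(.084,.084,.01),'holder_tray':box(.094,.054,.018)}
beech=lambda k:k in('large_seat','small_seat','thin_pin','thick_post','holder_tray')
def pose(P,p):
    c,s=np.cos(p[2]),np.sin(p[2]); return P@np.array([[c,s,0],[-s,c,0],[0,0,1]])+[p[0],p[1],p[3] if len(p)>3 else 0]
def masks(d):
    im=cv2.GaussianBlur(d['image'],(3,3),0); hsv=cv2.cvtColor(im,cv2.COLOR_RGB2HSV).astype(int); return hsv
SS=4
def sil(d,P,u0,v0,w,h):
    q=(proj(d,P)-[u0-.5,v0-.5])*SS-.5
    hull=cv2.convexHull(q.astype(np.float32))
    m=np.zeros((h*SS,w*SS),np.uint8); cv2.fillConvexPoly(m,np.round(hull*16).astype(np.int32),255,cv2.LINE_AA,4)
    return m.astype(float)/255
def fit(d,seg,key,p0,z=0,yaw=True):
    P=M[key]; q=proj(d,pose(P,[*p0,z])); pad=12
    u0,v0=np.floor(q.min(0)).astype(int)-pad; u1,v1=np.ceil(q.max(0)).astype(int)+pad
    u0,v0=max(u0,0),max(v0,0);w,h=u1-u0,v1-v0
    g=cv2.resize(seg[v0:v1,u0:u1].astype(np.float32),None,fx=SS,fy=SS,interpolation=cv2.INTER_LINEAR)
    h,w=g.shape[0]//SS,g.shape[1]//SS
    def cost(x):
        m=sil(d,pose(P,[p0[0]+x[0]/100,p0[1]+x[1]/100,p0[2]+(x[2]/3 if yaw else 0),z]),u0,v0,w,h)
        return 1-np.minimum(m,g).sum()/np.maximum(m,g).sum()
    n=3 if yaw else 2
    best=None
    for s in(.8,.3):
        x0=best.x if best is not None else np.zeros(n)
        sim=np.vstack([x0]+[x0+s*np.eye(n)[i] for i in range(n)])
        best=minimize(cost,x0,method='Nelder-Mead',options=dict(initial_simplex=sim,xatol=1e-3,fatol=1e-5))
    x=best.x
    return np.array([p0[0]+x[0]/100,p0[1]+x[1]/100,p0[2]+(x[2]/3 if yaw else 0)]),best.fun
E
python3 - <<'E'
from fit import *
T=optics.capture('top');S=optics.capture('side')
for n,d,pts in(('top',T,dict(table=(240,230),beech=(210,150),beech2=(345,150),steel=(277,129),gear=(370,222),holder=(425,175),coll=(330,187))),('side',S,dict(table=(330,180),beech=(332,155),steel=(366,208),gear=(285,335),coll=(311,258),wall=(284,217)))):
    hsv=masks(d)
    for k,(u,v) in pts.items(): print(n,k,hsv[v,u],d['image'][v,u])
E
```

```text
top table [ 10 185 139] [140  72  38]
top beech [ 19 141 159] [161 125  69]
top beech2 [ 17 149 159] [159 119  67]
top steel [ 19  18 154] [165 162 157]
top gear [ 9 64 76] [75 63 57]
top holder [ 9 53 67] [73 63 57]
top coll [ 11 131 134] [127  87  62]
side table [ 12 149 188] [188 122  78]
side beech [ 18 115 212] [213 173 116]
side steel [ 21  15 172] [183 180 172]
side gear [15 16 93] [95 91 89]
side coll [ 12  91 169] [167 132 110]
side wall [ 15 119 105] [100  79  54]
```

```bash
cat >> fit.py <<'E'
def fill(m):
    cs,_=cv2.findContours(m.astype(np.uint8),cv2.RETR_EXTERNAL,cv2.CHAIN_APPROX_NONE)
    o=np.zeros(m.shape,np.uint8); cv2.drawContours(o,cs,-1,1,-1); return o
def segs(d,name):
    # computed at 4x for subpixel edges
    im=d['image']; hsv=cv2.cvtColor(im,cv2.COLOR_RGB2HSV).astype(int)
    b=(hsv[...,0]>=15)&(hsv[...,1]>60)&(hsv[...,0]<30)
    s=hsv[...,1]<(115 if name=='top' else 85)
    b=fill(cv2.morphologyEx(b.astype(np.uint8),cv2.MORPH_OPEN,np.ones((2,2))))
    return b,fill(s)
E
cat > run.py <<'E'
from fit import *
G={'large_collet':(.437,.187,0),'small_collet':(.481,-.124,0),'change_gear':(.416,-.257,0),'ring_gauge':(.662,.006,0),
'large_seat':(.4858,.027,np.radians(25)),'small_seat':(.3763,.30,np.radians(25)),'thin_pin':(.52,.37,np.radians(17)),'thick_post':(.635,.195,-.05),'holder_tray':(.63,-.17,1.1)}
D={'top':optics.capture('top'),'side':optics.capture('side')}
for n,d in D.items():
    b,s=segs(d,n)
    cv2.imwrite(f'pics/seg_{n}.png',np.dstack([b*255,s*255,b*0]))
    for k,g in G.items():
        p,c=fit(d,b if beech(k) else s,k,g,yaw=beech(k))
        print(n,k,p[:2].round(4),round(np.degrees(p[2]),1),round(c,3))
E
python3 run.py
```

```text
top large_collet [0.4399 0.1925] 0.0 0.081
top small_collet [ 0.4817 -0.125 ] 0.0 0.115
top change_gear [ 0.4151 -0.2631] 0.0 0.12
top ring_gauge [0.6652 0.0072] 0.0 0.085
top large_seat [0.4834 0.0255] 25.3 0.053
top small_seat [0.3748 0.2984] 23.6 0.076
top thin_pin [0.5228 0.3733] 18.8 0.096
top thick_post [0.6342 0.1949] -3.6 0.272
top holder_tray [ 0.6257 -0.1908] 153.7 0.195
side large_collet [0.4378 0.1931] 0.0 0.079
side small_collet [ 0.4804 -0.1244] 0.0 0.104
side change_gear [ 0.414  -0.2617] 0.0 0.107
side ring_gauge [0.6633 0.009 ] 0.0 0.148
side large_seat [0.4859 0.0262] 24.7 0.077
side small_seat [0.3784 0.2974] 22.8 0.101
side thin_pin [0.5253 0.373 ] 17.2 0.15
side thick_post [0.6363 0.1954] -6.9 0.381
side holder_tray [ 0.6273 -0.1888] 154.9 0.085
```

```bash
cat > ov.py <<'E'
from fit import *
A={'large_collet':(.4388,.1927,0),'small_collet':(.481,-.1247,0),'change_gear':(.4146,-.2624,0),'ring_gauge':(.6643,.0081,0),
'large_seat':(.4847,.0258,np.radians(25)),'small_seat':(.3766,.2979,np.radians(23)),'thin_pin':(.524,.3732,np.radians(18)),'thick_post':(.6352,.1952,np.radians(-5)),'holder_tray':(.6265,-.1898,np.radians(154.4))}
C={'large_collet':[(.0205,.042),(.0165,.046),(.0155,0)],'small_collet':[(.013,.031),(.009,.034),(.009,0)],'change_gear':[(.0335,.012),(.018,.034),(.01,.034)],'ring_gauge':[(.028,.024),(.017,.024),(.028,0)],
'large_seat':[(.025,.03)],'small_seat':[(.017,.022)],'thin_pin':[(.005,.033),(.005,.01)],'thick_post':[(.011,.029),(.011,.01)],'holder_tray':[]}
B={'large_seat':(.08,.08,.03),'small_seat':(.064,.064,.022),'thin_pin':(.084,.084,.01),'thick_post':(.084,.084,.01),'holder_tray':(.094,.054,.018)}
def rect(L,W,z): return np.array([[L/2,W/2,z],[-L/2,W/2,z],[-L/2,-W/2,z],[L/2,-W/2,z],[L/2,W/2,z]])
def polys(A=A):
    o=[]
    for k,p in A.items():
        for a,z in C.get(k,[]): o.append((circ(p,a,z),(0,255,0)))
        if k in B:
            o.append((pose(rect(*B[k]),p),(255,255,0)))
            if k=='holder_tray': o.append((pose(rect(.082,.042,.018),p),(255,255,0)))
        if k=='tool_holder':
            for z in(0,.045): o.append((pose(rect(.072,.032,z),p),(0,255,255)))
            o.append((pose(np.array([[.036,.016,.032],[.058,.016,.032],[.058,.004,.032],[.036,.004,.032]]),p),(0,255,0)))
    return o
if __name__=='__main__':
    T=optics.capture('top');S=optics.capture('side')
    # tool holder top face corners from top crop / side crop
    tq=[(652,292),(705,280),(718,380),(666,388)]
    sq=[(463,440),(650,377),(693,462),(505,535)]
    for q in tq: print('T',toplane(T,(255+(q[0]+.5)/4-.5,90+(q[1]+.5)/4-.5),.045).round(4))
    for q in sq: print('S',toplane(S,(270+(q[0]+.5)/5-.5,300+(q[1]+.5)/5-.5),.045).round(4))
    crop(T,105,90,200,150,4,'to1.png',polys());crop(T,255,90,200,150,4,'to2.png',polys())
    crop(S,210,90,180,135,4,'so1.png',polys());crop(S,270,190,160,160,4,'so2.png',polys())
E
python3 ov.py
```

```text
T [ 0.5654 -0.3713  0.045 ]
T [ 0.5742 -0.4091  0.045 ]
T [ 0.5031 -0.4179  0.045 ]
T [ 0.4972 -0.3808  0.045 ]
S [ 0.4999 -0.3872  0.045 ]
S [ 0.569  -0.3795  0.045 ]
S [ 0.5732 -0.4079  0.045 ]
S [ 0.5044 -0.4177  0.045 ]
```

View pics/to1.png

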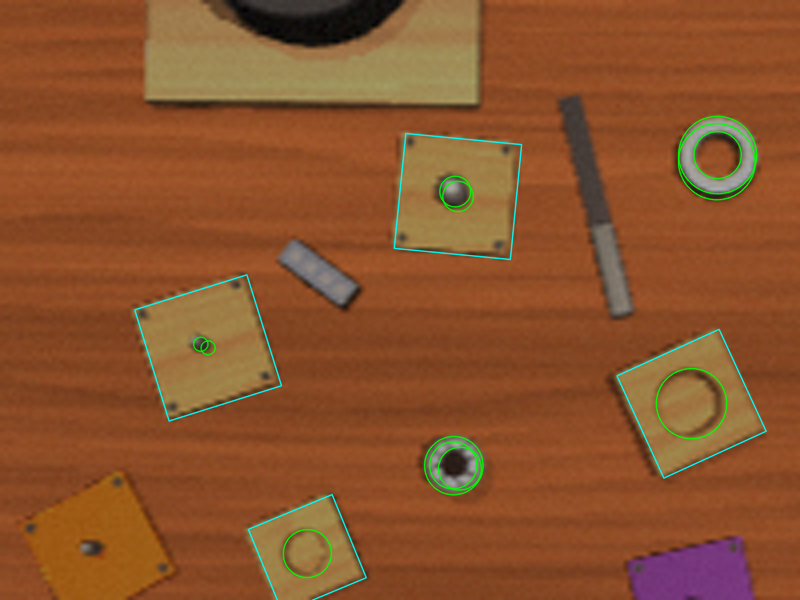

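View pics/to2.png

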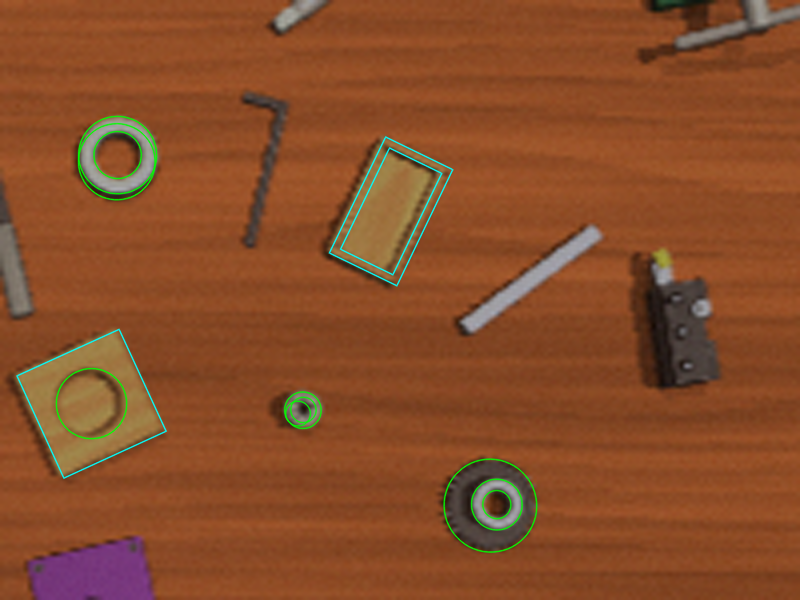

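View pics/so1.png

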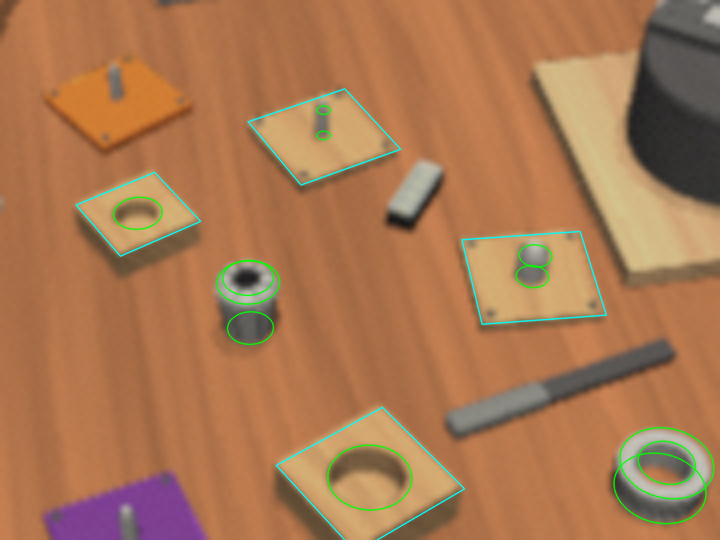

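View pics/so2.png

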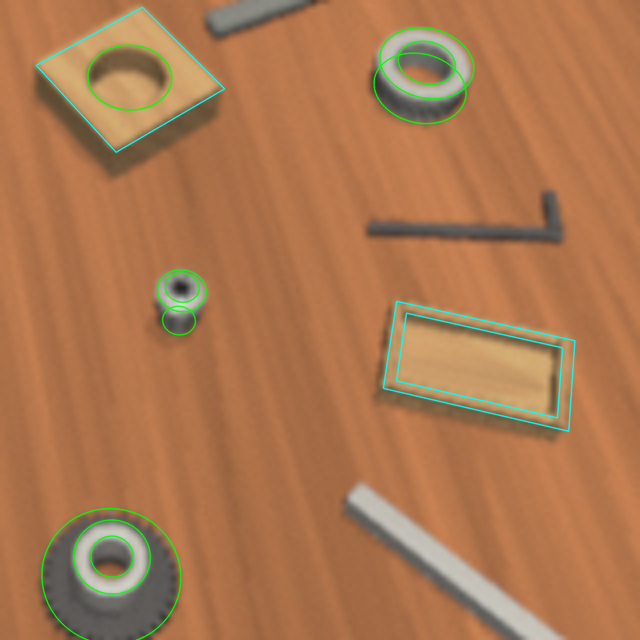

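Candidates for the thin_pin: the beech plate with a thin pin at top (155,176), orange at (129,227), purple at (279,241), white at (154,279), and the beech thick post at (218,137). I pick the beech plate at (155,176); the crop confirms it, and both cameras agree to about 2 mm. First I move above the large collet.

carry_out(steps=[[[3,-6,0,0,0,0],[6,-12,-1,0,0,0],[9,-18,-3,0,0,0],[12,-24,-6,0,0,0],[14,-30,-8,0,0,0],[16,-35,-10,0,0,0],[17.1,-37.2,-10.3,0,0,0],[17.1,-37.2,-10.3,0,0,0],[17.1,-37.2,-10.3,0,0,0]]], fingers=0)

```text
time_s: 1.62
tcp_pos: [0.4393, 0.1931, 0.12]
ee_rot: [[-0.429, 0.001, 0.903], [-0.903, 0.001, -0.429], [-0.001, -1.0, 0.001]]
wrist_force: [0.5, 0.9, -0.3]
gripper_width: 1.003
```

```bash
cat > look.py <<'E'
import sys
from ov import *
# look.py name cam x y z scale  : crop around world point
def main(n,cam,x,y,z,w=100,A=A):
    d=optics.capture(cam); q=proj(d,[[x,y,z]])[0]; h=int(w*.75)
    u=int(min(max(q[0]-w/2,0),560-w)); v=int(min(max(q[1]-h/2,0),420-h))
    crop(d,u,v,w,h,600//w,n,polys(A)); 
if __name__=='__main__':
    n,cam=sys.argv[1:3]; x,y,z,w=map(float,sys.argv[3:7]); main(n,cam,x,y,z,int(w))
E
cat > st.py <<'E'
from station import sense
s=sense(); R=s['ee_rot']; import numpy as np
print(round(s['time_s'],2),s['tcp_pos'].round(4),'jaw',np.degrees(np.arctan2(R[1,0],R[0,0])).round(1),'ydir',R[:,1].round(4),'w',round(87*s['gripper_width'],1),'F',s['wrist_force'].round(2),'j',np.round(s['joints'],1))
E
python3 st.py; python3 look.py a1.png side .4388 .1927 .06 100
```

```text
1.62 [0.4393 0.1931 0.12  ] jaw -115.4 ydir [ 1.e-03  7.e-04 -1.e+00] w 87.3 F [ 0.55  0.9  -0.31] j [ 43.2  14.2 -27.8   0.  -48.   21.4]
```

View pics/a1.png

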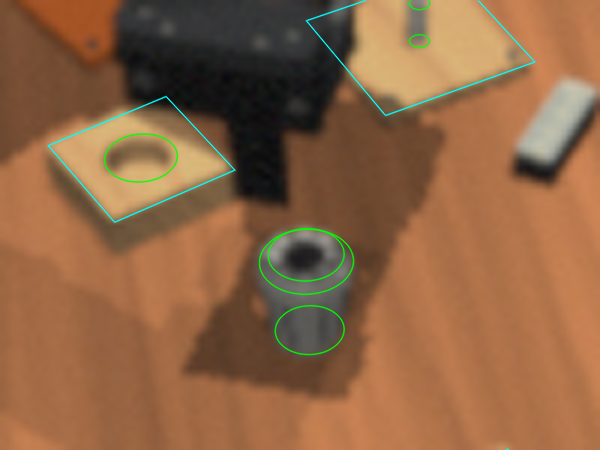

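Run:
```python
from h import *
d=optics.capture('side'); s=sense(); c=s['tcp_pos']; x=s['ee_rot'][:,0]
print(proj(d,[c,c+.0435*x,c-.0435*x,c-.0585*x]))
cv2.imwrite('pics/a2.png',d['image'][50:260,130:410,::-1].repeat(2,0).repeat(2,1))
```

```text
[[270.46602785 136.41363557]
 [265.38524757 147.91337883]
 [275.26917209 125.54228854]
 [276.86513985 121.93000488]]
```

View pics/a2.png

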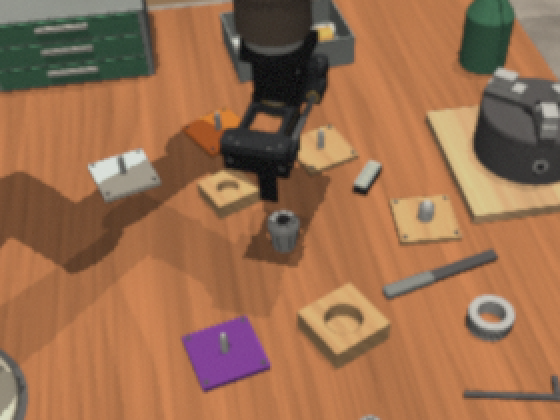

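carry_out(steps=[[[0,0,-3,0,0,0],[0,0,-6,0,0,0],[0,0,-8.5,0,0,0],[0,0,-9.4,0,0,0],[0,0,-9.4,0,0,0],[0,0,-9.4,0,0,0]]])

```text
time_s: 2.48
tcp_pos: [0.4394, 0.1936, 0.0265]
ee_rot: [[-0.428, 0.002, 0.904], [-0.904, 0.001, -0.428], [-0.002, -1.0, 0.001]]
wrist_force: [0.9, 0.1, -0.4]
gripper_width: 1.001
```

carry_out(steps=[[[0,0,0,0,0,0],[0,0,0,0,0,0],[0,0,0,0,0,0],[0,0,0,0,0,0],[0,0,0,0,0,0],[0,0,0,0,0,0],[0,0,0,0,0,0],[0,0,0,0,0,0]]], fingers=255)

```text
time_s: 3.48
tcp_pos: [0.4387, 0.1925, 0.0255]
ee_rot: [[-0.428, -0.0, 0.904], [-0.904, -0.0, -0.428], [0.0, -1.0, -0.0]]
wrist_force: [0.7, -0.3, 0.5]
gripper_width: 0.45
```

```bash
python3 st.py; python3 look.py a3.png side .4388 .1927 .06 100
```

```text
3.48 [0.4387 0.1925 0.0255] jaw -115.4 ydir [-3.e-04 -3.e-04 -1.e+00] w 39.2 F [ 0.71 -0.34  0.45] j [ 43.2  22.6 -33.6   0.  -33.9  21.4]
```

View pics/a3.png

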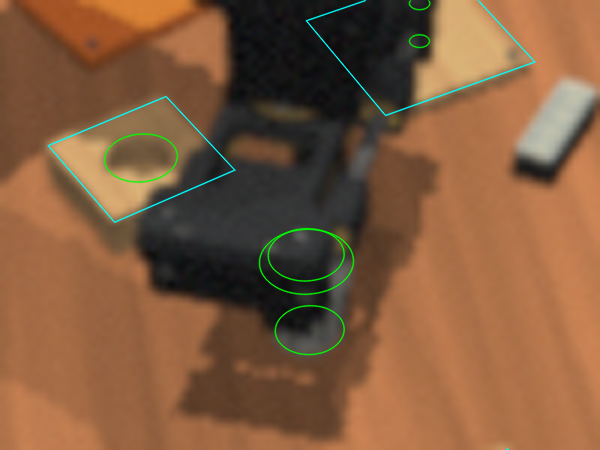

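carry_out(steps=[[[0,0,1,0,0,0],[0,0,3,0,0,0],[0,0,5,0,0,0],[0,0,6.5,0,0,0],[1,-3.5,6.5,0,0,0],[2.2,-8,6.5,0,0,0],[3.5,-12.5,6.5,0,0,0],[4.3,-15.5,6.5,0,0,0],[4.6,-16.6,6.5,0,0,0],[4.6,-16.6,6.5,0,0,0],[4.6,-16.6,6.5,0,0,0]]])

```text
time_s: 4.9
tcp_pos: [0.4847, 0.0275, 0.0906]
ee_rot: [[-0.428, 0.0, 0.904], [-0.904, 0.0, -0.428], [-0.0, -1.0, 0.0]]
wrist_force: [-0.8, 0.0, -2.0]
gripper_width: 0.456
```

```bash
python3 st.py; python3 look.py a4.png side .485 .0266 .06 100;python3 look.py a5.png top .485 .0266 .06 100
```

```text
4.9 [0.4847 0.0275 0.0906] jaw -115.3 ydir [ 1.e-04  2.e-04 -1.e+00] w 39.7 F [-0.79  0.05 -2.  ] j [ 22.5  17.  -29.   -0.  -44.   42.2]
```

View pics/a4.png

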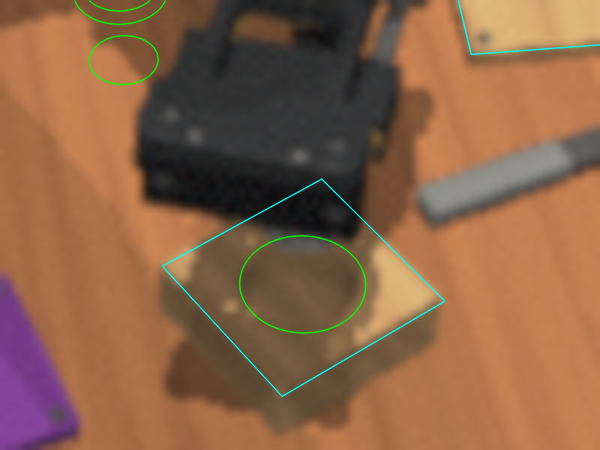

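View pics/a5.png

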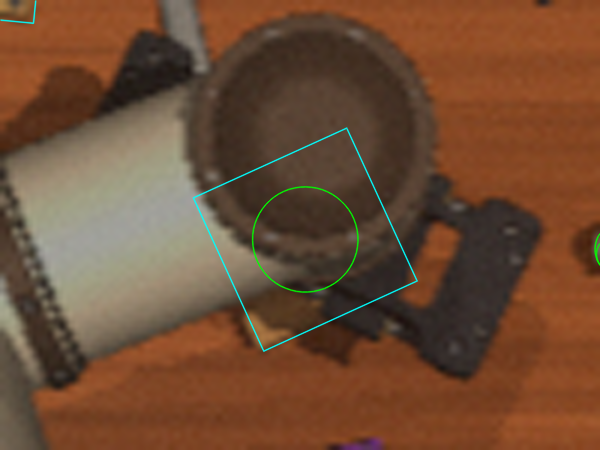

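carry_out(steps=[[[0,0,-1.5,0,0,0],[0,0,-3,0,0,0],[0,0,-4,0,0,0],[0,0,-4.6,0,0,0],[0,0,-5.1,0,0,0],[0,0,-5.5,0,0,0],[0,0,-5.7,0,0,0],[0,0,-5.85,0,0,0],[0,0,-5.85,0,0,0]]])

```text
time_s: 6.12
tcp_pos: [0.4848, 0.0267, 0.0321]
ee_rot: [[-0.429, 0.0, 0.904], [-0.904, 0.0, -0.429], [-0.0, -1.0, 0.0]]
wrist_force: [0.4, 0.1, -1.6]
gripper_width: 0.455
```

```bash
python3 st.py; python3 look.py a6.png side .485 .0266 .04 100
```

```text
6.12 [0.4848 0.0267 0.0321] jaw -115.4 ydir [ 1.e-04  0.e+00 -1.e+00] w 39.6 F [ 0.4   0.1  -1.64] j [ 22.4  22.4 -32.4   0.  -35.2  42.3]
```

View pics/a6.png

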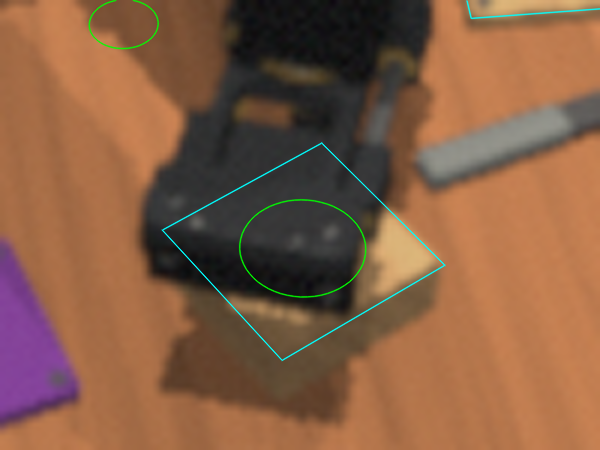

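carry_out(steps=[[[0,0,-0.05,0,0,0],[0,0,-0.1,0,0,0],[0,0,-0.1,0,0,0]]])

```text
time_s: 6.55
tcp_pos: [0.485, 0.0267, 0.0315]
ee_rot: [[-0.428, 0.001, 0.904], [-0.904, 0.0, -0.428], [-0.0, -1.0, 0.0]]
wrist_force: [-1.5, -0.2, 3.0]
gripper_width: 0.456
```

```bash
python3 st.py
```

```text
6.55 [0.485  0.0267 0.0315] jaw -115.4 ydir [ 5.e-04  0.e+00 -1.e+00] w 39.7 F [-1.53 -0.18  2.97] j [ 22.4  22.4 -32.4   0.  -35.1  42.3]
```

carry_out(steps=[[[0,0,0,0,0,0],[0,0,0,0,0,0],[0,0,0,0,0,0],[0,0,0,0,0,0],[0,0,0,0,0,0],[0,0,0,0,0,0],[0,0,0.5,0,0,0],[0,0,3,0,0,0],[0,0,6,0,0,0],[0,0,9,0,0,0],[0,-5,9,0,0,0],[0,-10,9,0,0,0],[-0.4,-14,9,0,0,0],[-0.4,-15.1,8.8,0,0,0],[-0.4,-15.1,8.8,0,0,0],[-0.4,-15.1,8.8,0,0,0]]], fingers=0)

```text
time_s: 8.55
tcp_pos: [0.481, -0.1235, 0.1191]
ee_rot: [[-0.427, 0.0, 0.904], [-0.904, 0.0, -0.427], [-0.0, -1.0, 0.0]]
wrist_force: [0.0, 0.1, 0.4]
gripper_width: 1.004
```

```bash
python3 st.py; python3 look.py a7.png side .485 .0266 .04 100; python3 look.py a8.png side .481 -.1247 .03 75
```

```text
8.55 [ 0.481  -0.1235  0.1191] jaw -115.3 ydir [ 1.e-04  1.e-04 -1.e+00] w 87.4 F [0.02 0.12 0.37] j [  4.4  15.8 -25.6  -0.  -48.6  60.3]
```

View pics/a7.png

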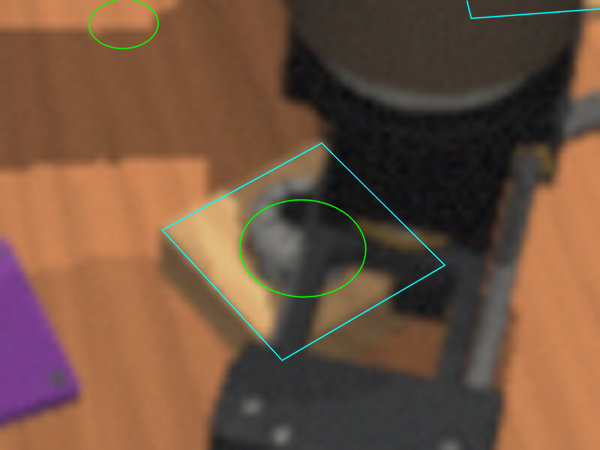

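View pics/a8.png

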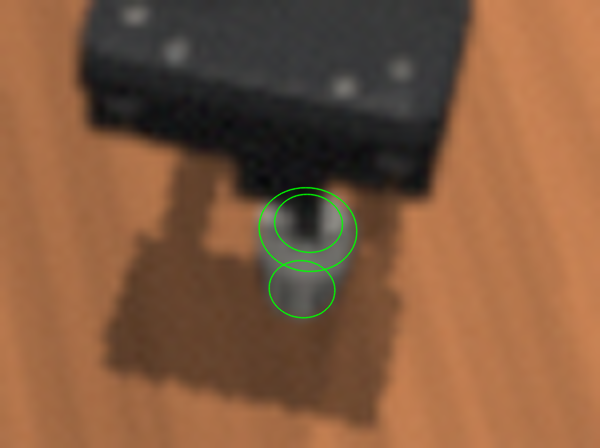

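carry_out(steps=[[[0,0,-3,0,0,0],[0,0,-6,0,0,0],[0,-0.1,-9,0,0,0],[0,-0.1,-10.2,0,0,0],[0,-0.1,-10.2,0,0,0],[0,-0.1,-10.2,0,0,0]]])

```text
time_s: 9.4
tcp_pos: [0.4818, -0.1251, 0.0181]
ee_rot: [[-0.428, 0.002, 0.904], [-0.904, -0.0, -0.428], [-0.001, -1.0, 0.002]]
wrist_force: [-0.4, 0.2, 0.0]
gripper_width: 1.003
```

carry_out(steps=[[[0,0,0,0,0,0],[0,0,0,0,0,0],[0,0,0,0,0,0],[0,0,0,0,0,0],[0,0,0,0,0,0],[0,0,0,0,0,0],[0,0,0,0,0,0],[0,0,0,0,0,0],[0,0,0,0,0,0]]], fingers=255)

```text
time_s: 10.52
tcp_pos: [0.4808, -0.1253, 0.017]
ee_rot: [[-0.428, -0.0, 0.904], [-0.904, 0.0, -0.428], [0.0, -1.0, -0.0]]
wrist_force: [-0.2, 0.4, -0.5]
gripper_width: 0.279
```

```bash
python3 st.py; python3 look.py a9.png side .485 .0266 .04 100
```

```text
10.53 [ 0.4808 -0.1253  0.017 ] jaw -115.4 ydir [-0.  0. -1.] w 24.3 F [-0.16  0.39 -0.49] j [  4.2  24.7 -31.5  -0.  -33.8  60.5]
```

View pics/a9.png

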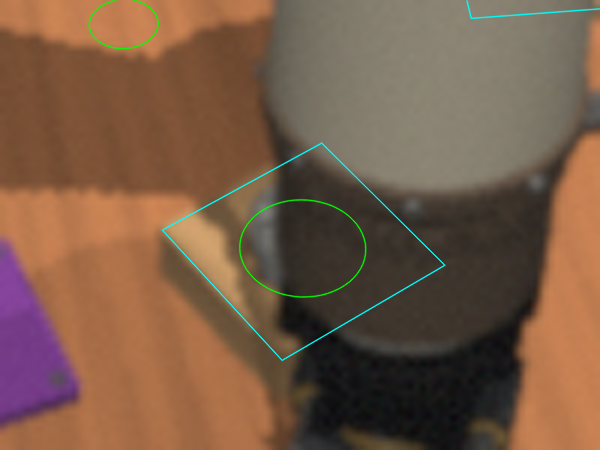

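carry_out(steps=[[[0,0,1,0,0,0],[0,0,4,0,0,0],[0,0,8,0,0,0],[-0.8,3,9,0,0,0],[-2,8,9,0,0,0],[-3.3,13.5,9,0,0,0],[-4.6,19,9,0,0,0],[-6,24.5,9,0,0,0],[-7.4,30,9,0,0,0],[-8.7,35.5,8,0,0,0],[-9.8,40,7,0,0,0],[-10.4,42.3,6,0,0,0],[-10.4,42.3,6,0,0,0],[-10.4,42.3,6,0,0,0]]])

```text
time_s: 12.32
tcp_pos: [0.3767, 0.2971, 0.0774]
ee_rot: [[-0.429, -0.0, 0.903], [-0.903, -0.0, -0.429], [0.0, -1.0, -0.0]]
wrist_force: [0.3, -0.1, -1.2]
gripper_width: 0.278
```

```bash
python3 st.py; python3 look.py b1.png side .485 .0266 .04 100; python3 look.py b2.png side .3766 .298 .03 75
```

```text
12.32 [0.3767 0.2971 0.0774] jaw -115.4 ydir [-2.e-04 -2.e-04 -1.e+00] w 24.2 F [ 0.27 -0.15 -1.22] j [ 57.7  17.7 -30.6  -0.  -41.7   6.9]
```

View pics/b1.png

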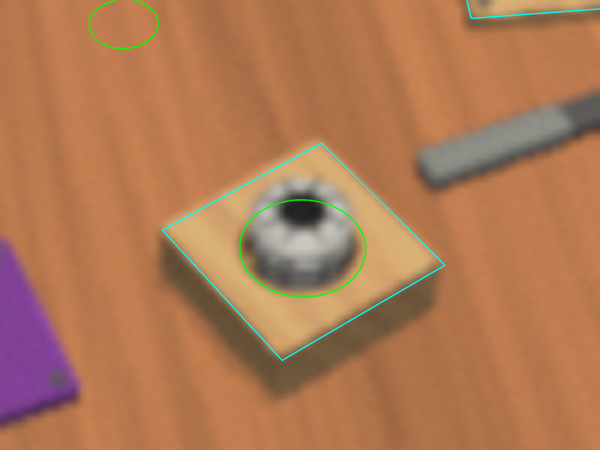

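View pics/b2.png

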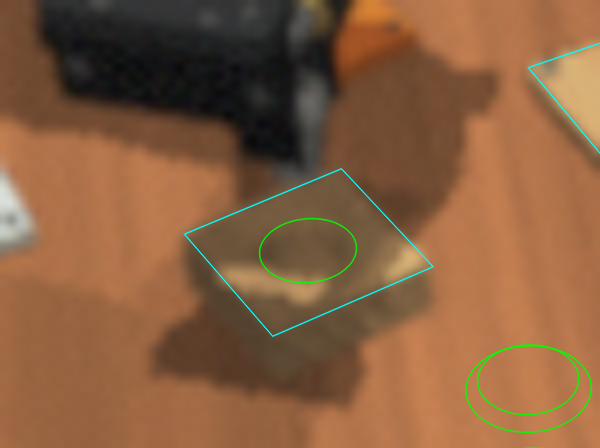

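carry_out(steps=[[[0,0,-1.5,0,0,0],[0,0,-2.8,0,0,0],[0,0,-3.8,0,0,0],[0,0,-4.4,0,0,0],[0,0,-4.8,0,0,0],[0,0,-5.1,0,0,0],[0,0,-5.3,0,0,0],[0,0,-5.4,0,0,0],[0,0,-5.4,0,0,0]]])

```text
time_s: 13.55
tcp_pos: [0.3768, 0.2978, 0.0231]
ee_rot: [[-0.428, 0.0, 0.904], [-0.904, 0.0, -0.428], [-0.0, -1.0, 0.0]]
wrist_force: [-0.7, -0.3, -1.5]
gripper_width: 0.283
```

carry_out(steps=[[[0,0,-0.05,0,0,0],[0,0,-0.07,0,0,0],[0,0,-0.07,0,0,0]]])

```text
time_s: 13.92
tcp_pos: [0.3769, 0.2979, 0.0229]
ee_rot: [[-0.428, 0.0, 0.904], [-0.904, 0.0, -0.428], [-0.001, -1.0, 0.0]]
wrist_force: [-0.6, -0.9, 4.8]
gripper_width: 0.28
```

```bash
python3 st.py; python3 look.py b3.png side .3766 .298 .03 75
```

```text
13.93 [0.3769 0.2979 0.0229] jaw -115.4 ydir [ 5.e-04  4.e-04 -1.e+00] w 24.4 F [-0.65 -0.86  4.84] j [ 57.8  22.9 -33.6   0.  -33.5   6.9]
```

View pics/b3.png

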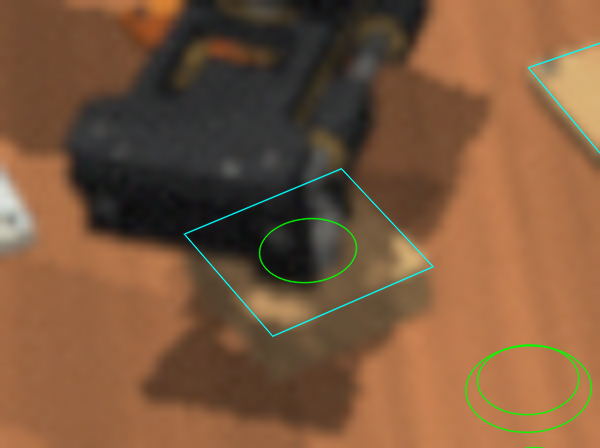

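carry_out(steps=[[[0,0,0,0,0,0],[0,0,0,0,0,0],[0,0,0,0,0,0],[0,0,0,0,0,0],[0,0,0,0,0,0],[0,0,0,0,0,0],[0,0,0.5,0,0,0],[0,0,3.5,0,0,0],[0,0,7,0,0,0],[2,-2,10,0,0,0],[6,-6,10,0,0,0],[10,-10,10,0,0,0],[14,-14,10,0,0,0],[18,-18,10,0,0,0],[22,-22,10,0,0,0],[26,-26,10,0,0,0],[28.7,-29,9,0,0,0],[28.7,-29,9,0,0,0],[28.7,-29,9,0,0,0]]], fingers=44)

```text
time_s: 16.35
tcp_pos: [0.6628, 0.0077, 0.1118]
ee_rot: [[-0.429, -0.002, 0.903], [-0.903, -0.0, -0.429], [0.001, -1.0, -0.002]]
wrist_force: [0.5, 0.0, -0.1]
gripper_width: 0.827
```

```bash
python3 st.py; python3 look.py b4.png side .3766 .298 .03 100; python3 look.py b5.png side .6643 .0081 .03 100
```

```text
16.35 [0.6628 0.0077 0.1118] jaw -115.4 ydir [-2.1e-03 -2.0e-04 -1.0e+00] w 72.0 F [ 0.46  0.05 -0.08] j [ 14.6  30.8  -1.9  -0.  -57.4  50. ]
```

View pics/b4.png

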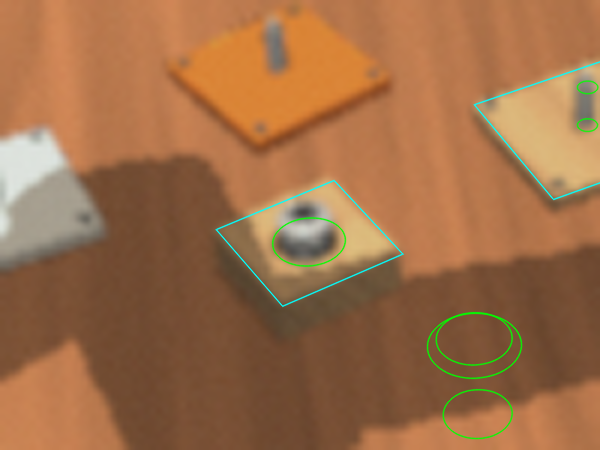

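View pics/b5.png

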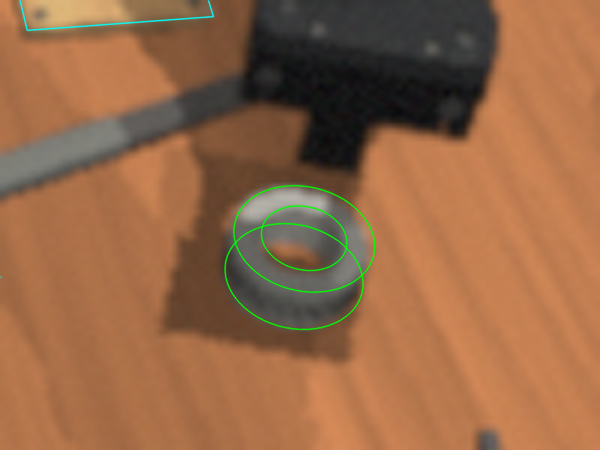

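carry_out(steps=[[[0,0,-3,0,0,0],[0,0,-6,0,0,0],[0,0,-9,0,0,0],[0,0,-10.3,0,0,0],[0,0,-10.7,0,0,0],[0,0,-10.7,0,0,0]]])

```text
time_s: 17.2
tcp_pos: [0.6644, 0.0081, 0.0064]
ee_rot: [[-0.428, 0.002, 0.904], [-0.904, 0.0, -0.428], [-0.001, -1.0, 0.001]]
wrist_force: [-0.2, -0.5, -0.0]
gripper_width: 0.83
```

carry_out(steps=[[[0,0,0,0,0,0],[0,0,0,0,0,0],[0,0,0,0,0,0],[0,0,0,0,0,0],[0,0,0,0,0,0],[0,0,0,0,0,0],[0,0,0,0,0,0]]], fingers=255)

```text
time_s: 18.08
tcp_pos: [0.6641, 0.0076, 0.0061]
ee_rot: [[-0.428, 0.001, 0.904], [-0.904, -0.0, -0.428], [-0.0, -1.0, 0.001]]
wrist_force: [-2.2, -0.2, 5.9]
gripper_width: 0.645
```

```bash
python3 st.py; python3 look.py b6.png side .6643 .0081 .03 100;python3 look.py b7.png side .6643 .15 .03 150
```

```text
18.07 [0.6641 0.0076 0.0061] jaw -115.4 ydir [ 7.e-04 -2.e-04 -1.e+00] w 56.1 F [-2.21 -0.15  5.85] j [ 14.6  37.5  -7.1   0.  -45.4  50. ]
```

View pics/b6.png

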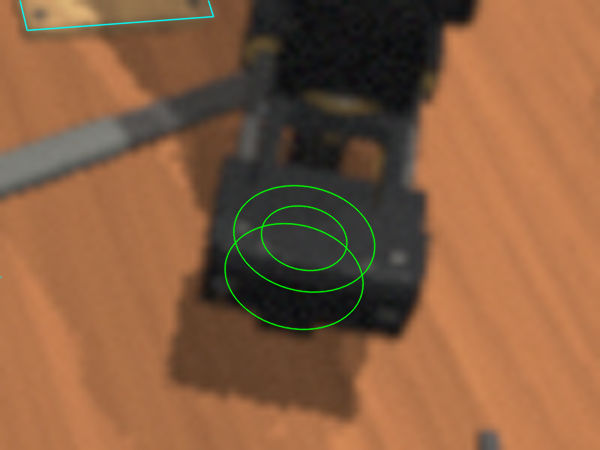

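Run:
```python
from h import *
S=optics.capture('side');T=optics.capture('top')
# chuck base centre approx & board corner
for q in ((400,108),(385,88),(412,95)): print('S',toplane(S,q,.08).round(3),toplane(S,q,.06).round(3))
print(toplane(S,(398,128),.02).round(3),toplane(T,(180,69),.08).round(3),toplane(T,(208,80),.08).round(3),toplane(T,(180,102),.03).round(3))
```

```text
S [0.822 0.294 0.08 ] [0.837 0.319 0.06 ]
S [0.815 0.395 0.08 ] [0.829 0.424 0.06 ]
S [0.879 0.346 0.08 ] [0.896 0.373 0.06 ]
[0.825 0.28  0.02 ] [0.815 0.298 0.08 ] [0.785 0.22  0.08 ] [0.736 0.305 0.03 ]
```

carry_out(steps=[[[0,0,1,0,0,0],[0,0,3,0,0,0],[0,0,6,0,0,0],[-0.3,2,7,0,0,0.12],[-0.8,5,7,0,0,0.26],[-1.3,8.5,7,0,0,0.4],[-1.8,12,7,0,0,0.55],[-2.4,15.5,7,0,0,0.7],[-2.8,18,7,0,0,0.82],[-2.9,18.8,6,0,0,0.873],[-2.9,18.8,5.5,0,0,0.873],[-2.9,18.8,5.5,0,0,0.873]]])

```text
time_s: 19.77
tcp_pos: [0.6341, 0.195, 0.0593]
ee_rot: [[0.416, -0.002, 0.909], [-0.909, -0.001, 0.416], [0.0, -1.0, -0.002]]
wrist_force: [0.4, 0.8, -3.4]
gripper_width: 0.641
```

```bash
python3 st.py; python3 look.py b8.png side .6353 .1955 .03 100;python3 look.py b9.png top .6353 .1955 .03 100
```

```text
19.77 [0.6341 0.195  0.0593] jaw -65.4 ydir [-0.0022 -0.001  -1.    ] w 55.8 F [ 0.39  0.76 -3.35] j [ 31.   33.9  -4.7  -0.  -51.5  83.6]
```

View pics/b8.png

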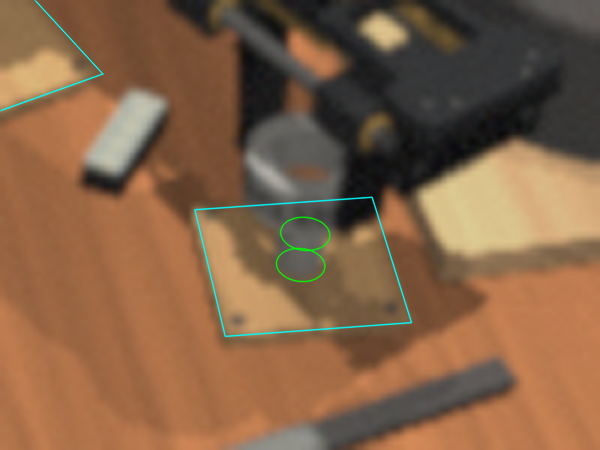

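View pics/b9.png

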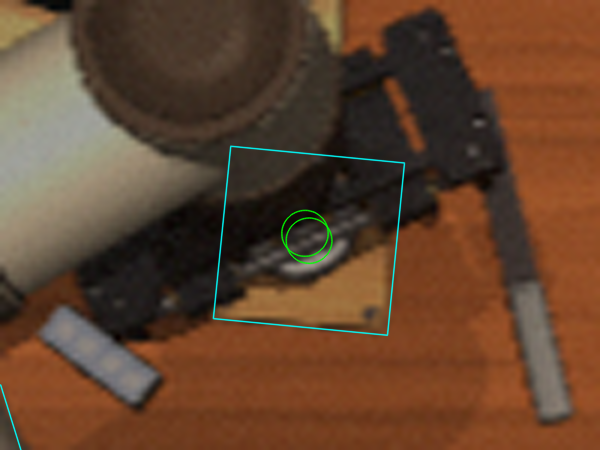

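carry_out(steps=[[[0,0,-0.8,0,0,0],[0,0,-1.5,0,0,0],[0,0,-2,0,0,0],[0,0,-2.5,0,0,0],[0,0,-2.8,0,0,0],[0,0,-2.8,0,0,0]]])

```text
time_s: 20.62
tcp_pos: [0.6346, 0.1957, 0.032]
ee_rot: [[0.417, -0.0, 0.909], [-0.909, -0.0, 0.417], [0.0, -1.0, -0.001]]
wrist_force: [-0.1, 0.0, -3.0]
gripper_width: 0.639
```

```bash
python3 st.py; python3 look.py c1.png side .6353 .1955 .03 100
```

```text
20.62 [0.6346 0.1957 0.032 ] jaw -65.3 ydir [-4.e-04 -3.e-04 -1.e+00] w 55.6 F [-0.06  0.04 -3.04] j [ 31.1  35.7  -6.   -0.  -48.3  83.6]
```

View pics/c1.png

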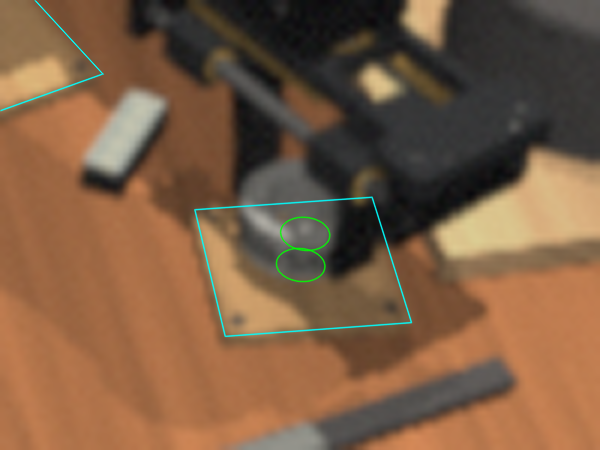

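carry_out(steps=[[[0,0,-0.5,0,0,0],[0,0,-1,0,0,0],[0,0,-1.3,0,0,0],[0,0,-1.5,0,0,0],[0,0,-1.6,0,0,0],[0,0,-1.6,0,0,0]]])

```text
time_s: 21.42
tcp_pos: [0.6349, 0.1958, 0.0164]
ee_rot: [[0.417, 0.0, 0.909], [-0.909, 0.0, 0.417], [0.0, -1.0, 0.0]]
wrist_force: [0.2, 0.5, -3.2]
gripper_width: 0.646
```

```bash
python3 st.py
```

```text
21.43 [0.6349 0.1958 0.0164] jaw -65.3 ydir [ 2.e-04  1.e-04 -1.e+00] w 56.2 F [ 0.21  0.52 -3.19] j [ 31.1  36.8  -6.6   0.  -46.6  83.6]
```

carry_out(steps=[[[0,0,-0.05,0,0,0],[0,0,-0.1,0,0,0],[0,0,-0.1,0,0,0]]])

```text
time_s: 21.8
tcp_pos: [0.6349, 0.1958, 0.0162]
ee_rot: [[0.417, 0.001, 0.909], [-0.909, 0.0, 0.417], [0.0, -1.0, 0.001]]
wrist_force: [-2.0, -0.2, 2.6]
gripper_width: 0.64
```

```bash
python3 st.py
```

```text
21.8 [0.6349 0.1958 0.0162] jaw -65.3 ydir [ 6.e-04  2.e-04 -1.e+00] w 55.7 F [-2.   -0.22  2.64] j [ 31.1  36.8  -6.6   0.  -46.5  83.6]
```

carry_out(steps=[[[0,0,0,0,0,0],[0,0,0,0,0,0],[0,0,0,0,0,0],[0,0,0,0,0,0],[0,0,0,0,0,0],[0,0,0.5,0,0,0],[0,0,4,0,0,0],[0,0,8,0,0,0],[-1,-2,10.5,0,0,0],[-3.5,-7,10.5,0,0,-0.1],[-6,-12.5,10.5,0,0,-0.2],[-8.5,-18,10.5,0,0,-0.3],[-11,-23.5,10.5,0,0,-0.42],[-13.5,-29,10.5,0,0,-0.54],[-16,-34.5,10.5,0,0,-0.66],[-18.5,-40,10.5,0,0,-0.78],[-21,-44,10.5,0,0,-0.873],[-22,-45.8,10,0,0,-0.873],[-22,-45.8,10,0,0,-0.873],[-22,-45.8,10,0,0,-0.873]]], fingers=44)

```text
time_s: 24.3
tcp_pos: [0.4153, -0.2621, 0.1158]
ee_rot: [[-0.428, 0.001, 0.904], [-0.904, -0.0, -0.428], [-0.0, -1.0, 0.001]]
wrist_force: [-0.5, -0.5, 0.2]
gripper_width: 0.826
```

```bash
python3 st.py; python3 look.py c2.png side .6353 .1955 .03 100;python3 look.py c3.png side .4146 -.2624 .03 100
```

```text
24.3 [ 0.4153 -0.2621  0.1158] jaw -115.3 ydir [ 9.e-04 -3.e-04 -1.e+00] w 71.8 F [-0.53 -0.47  0.16] j [-13.3  15.5 -26.6   0.  -47.9  77.9]
```

View pics/c2.png

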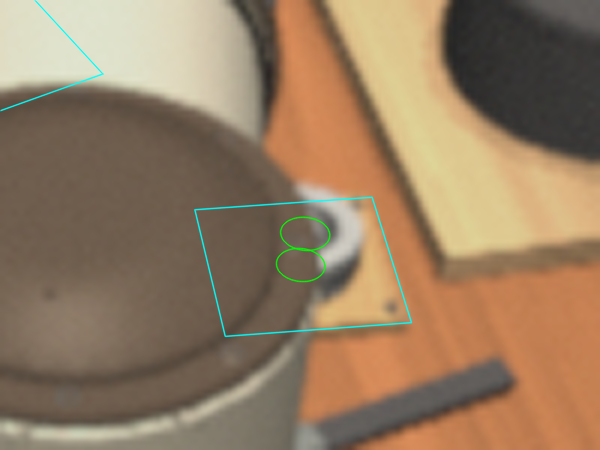

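View pics/c3.png

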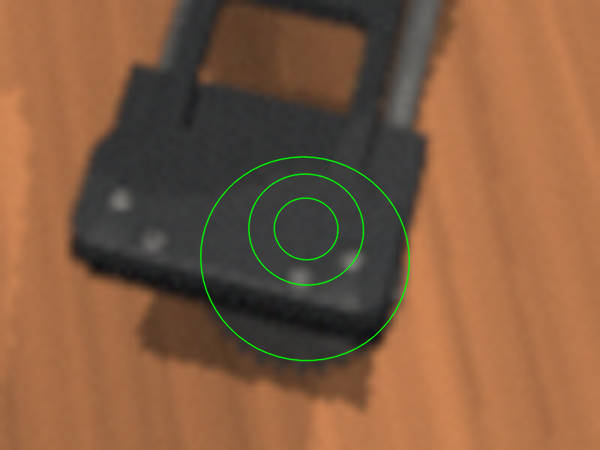

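carry_out(steps=[[[0,0,-3,0,0,0],[0,0,-6,0,0,0],[0,0,-8.5,0,0,0],[0,0,-9.5,0,0,0],[0,0,-9.9,0,0,0],[0,0,-9.9,0,0,0],[0,0,-9.9,0,0,0]]])

```text
time_s: 25.28
tcp_pos: [0.4154, -0.2624, 0.0172]
ee_rot: [[-0.428, 0.002, 0.904], [-0.904, -0.001, -0.428], [-0.0, -1.0, 0.002]]
wrist_force: [-0.8, -0.3, -0.4]
gripper_width: 0.827
```

carry_out(steps=[[[0,0,0,0,0,0],[0,0,0,0,0,0],[0,0,0,0,0,0],[0,0,0,0,0,0],[0,0,0,0,0,0],[0,0,0,0,0,0],[0,0,0,0,0,0],[0,0,0,0,0,0]]], fingers=255)

```text
time_s: 26.28
tcp_pos: [0.4146, -0.2624, 0.0164]
ee_rot: [[-0.428, -0.0, 0.904], [-0.904, -0.0, -0.428], [0.0, -1.0, -0.0]]
wrist_force: [-2.3, -1.7, 1.0]
gripper_width: 0.412
```

```bash
python3 st.py
```

```text
26.27 [ 0.4146 -0.2624  0.0164] jaw -115.4 ydir [-3.e-04 -1.e-04 -1.e+00] w 35.8 F [-2.34 -1.75  0.95] j [-13.3  24.3 -32.4   0.  -33.3  77.9]
```

Run:
```python
from h import *
S=optics.capture('side');T=optics.capture('top')
print(toplane(S,(290.1,115.3),.040).round(4),toplane(T,(154.2,175.3),.038).round(4))
```

```text
[0.5228 0.3725 0.04  ] [0.5242 0.3735 0.038 ]
```

carry_out(steps=[[[0,0,1,0,0,0],[0,0,4,0,0,0],[0,0,8,0,0,0],[0.5,3,9,0,0,0],[1.3,8,9,0,0,0],[2.2,13,9,0,0,0],[3.1,18.5,9,0,0,0],[4.1,24,9,0,0,0],[5,29.5,9,0,0,0],[6,35,9,0,0,0],[6.9,40.5,9,0,0,0],[7.9,46,9,0,0,0],[8.8,51.5,9,0,0,0],[9.7,57,9,0,0,0],[10.5,61.5,8,0,0,0],[10.9,63.6,6,0,0,0],[10.9,63.6,6,0,0,0],[10.9,63.6,6,0,0,0]]])

```text
time_s: 28.62
tcp_pos: [0.5233, 0.373, 0.0763]
ee_rot: [[-0.429, -0.001, 0.903], [-0.903, -0.001, -0.429], [0.001, -1.0, -0.0]]
wrist_force: [0.5, 0.2, -3.1]
gripper_width: 0.412
```

```bash
python3 st.py; python3 look.py c4.png side .524 .3735 .04 100;python3 look.py c5.png side .6353 .1955 .03 100
```

```text
28.62 [0.5233 0.373  0.0763] jaw -115.4 ydir [-9.e-04 -9.e-04 -1.e+00] w 35.8 F [ 0.54  0.18 -3.13] j [ 49.9  31.1  -7.2  -0.  -51.8  14.7]
```

View pics/c4.png

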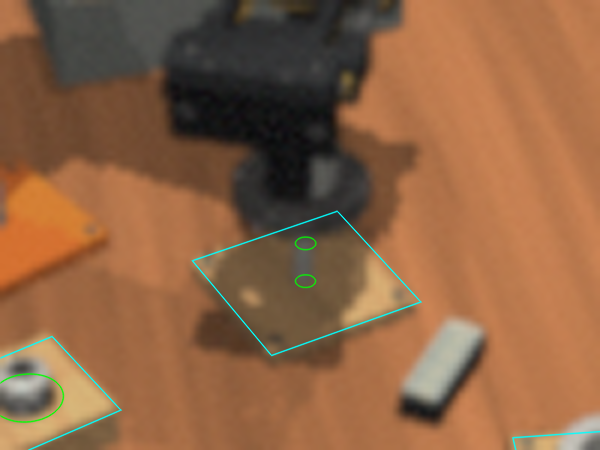

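View pics/c5.png

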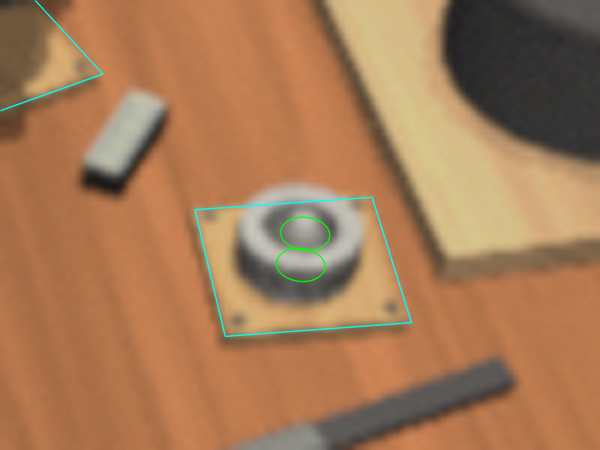

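carry_out(steps=[[[0,0,-0.8,0,0,0],[0,0,-1.5,0,0,0],[0,0,-2,0,0,0],[0,0,-2.5,0,0,0],[0,0,-3,0,0,0],[0,0,-3,0,0,0]]])

```text
time_s: 29.48
tcp_pos: [0.5235, 0.3734, 0.0457]
ee_rot: [[-0.429, -0.001, 0.904], [-0.904, -0.001, -0.429], [0.001, -1.0, -0.0]]
wrist_force: [-0.1, 1.5, -4.0]
gripper_width: 0.411
```

```bash
python3 st.py; python3 look.py c6.png side .524 .3735 .04 100
```

```text
29.48 [0.5235 0.3734 0.0457] jaw -115.4 ydir [-9.e-04 -9.e-04 -1.e+00] w 35.7 F [-0.09  1.46 -4.03] j [ 49.9  33.2  -8.7  -0.  -48.2  14.7]
```

View pics/c6.png

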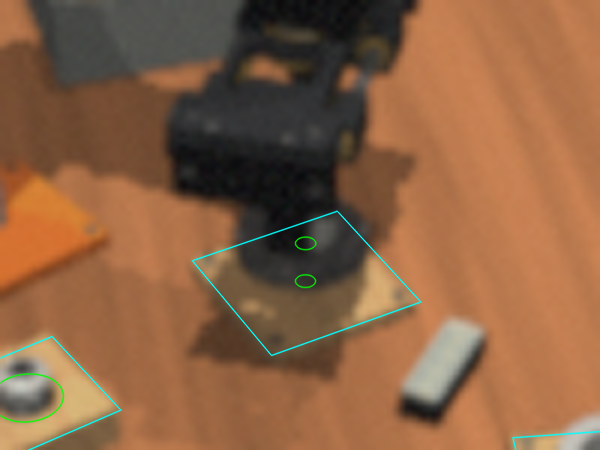

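Pin has entered the bore without force. Lowering the rest.

carry_out(steps=[[[0,0,-0.6,0,0,0],[0,0,-1.2,0,0,0],[0,0,-1.6,0,0,0],[0,0,-1.8,0,0,0],[0,0,-1.9,0,0,0],[0,0,-1.95,0,0,0],[0,0,-1.95,0,0,0]]])

```text
time_s: 30.4
tcp_pos: [0.5238, 0.3738, 0.027]
ee_rot: [[-0.428, 0.0, 0.904], [-0.904, 0.0, -0.428], [-0.0, -1.0, 0.0]]
wrist_force: [0.2, 0.3, -4.3]
gripper_width: 0.406
```

carry_out(steps=[[[0,0,-0.05,0,0,0],[0,0,-0.1,0,0,0],[0,0,-0.1,0,0,0]]])

```text
time_s: 30.78
tcp_pos: [0.5239, 0.3738, 0.0264]
ee_rot: [[-0.428, 0.0, 0.904], [-0.904, 0.0, -0.428], [-0.0, -1.0, 0.0]]
wrist_force: [-2.2, -0.3, 0.7]
gripper_width: 0.412
```

```bash
python3 st.py; python3 look.py c7.png side .524 .3735 .04 100
```

```text
30.77 [0.5239 0.3738 0.0264] jaw -115.4 ydir [ 4.e-04  2.e-04 -1.e+00] w 35.9 F [-2.19 -0.34  0.66] j [ 49.9  34.5  -9.5   0.  -45.9  14.7]
```

View pics/c7.png

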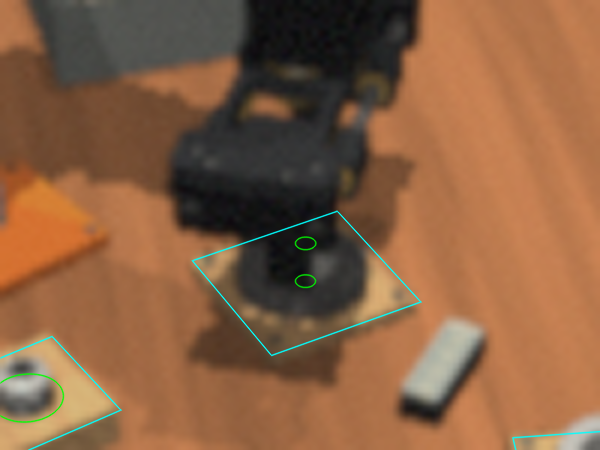

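carry_out(steps=[[[0,0,0,0,0,0],[0,0,0,0,0,0],[0,0,0,0,0,0],[0,0,0,0,0,0],[0,0,0,0,0,0],[0,0,0,0,0,0],[0,0,0.5,0,0,0],[0,0,3,0,0,0],[0,0,6,0,0,0],[0,-2,9.5,0,0,0],[0,-7,11,0,0,0.05],[0,-12.5,11,0,0,0.1],[0,-18,11,0,0,0.15],[0,-23.5,11,0,0,0.2],[0,-29,11,0,0,0.25],[0.2,-34.5,11,0,0,0.3],[0.3,-40,11,0,0,0.35],[0.5,-44,11,0,0,0.4],[0.6,-46,11,0,0,0.4],[0.6,-46,11,0,0,0.4]]], fingers=44)

```text
time_s: 33.33
tcp_pos: [0.5297, -0.0876, 0.1362]
ee_rot: [[-0.045, 0.001, 0.999], [-0.999, 0.0, -0.045], [-0.0, -1.0, 0.001]]
wrist_force: [-0.1, 0.1, 0.0]
gripper_width: 0.827
```

```bash
python3 st.py; python3 look.py d1.png side .524 .3735 .04 100
python3 - <<'E'
from ov import *
A={'tool_holder':(.536,-.3975,np.radians(7))}
T=optics.capture('top');S=optics.capture('side')
crop(T,390,140,80,60,7,'d2.png',polys(A)); crop(S,330,345,110,75,6,'d3.png',polys(A))
E
```

```text
33.33 [ 0.5297 -0.0876  0.1362] jaw -92.6 ydir [ 5.e-04  0.e+00 -1.e+00] w 71.9 F [-0.06  0.1   0.01] j [  7.9  18.2 -19.    0.  -52.8  79.5]
```

View pics/d1.png

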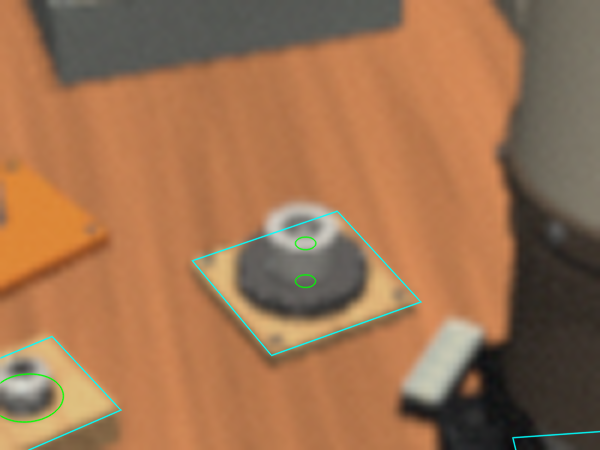

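View pics/d2.png

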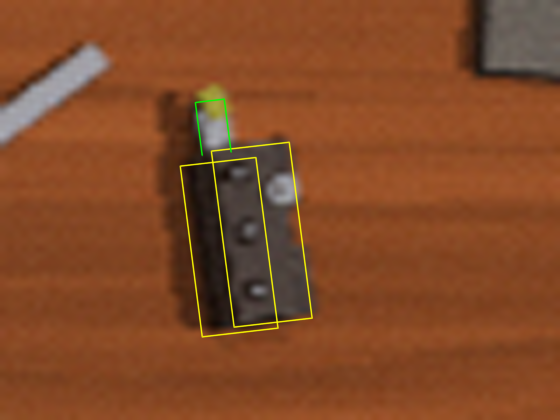

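View pics/d3.png

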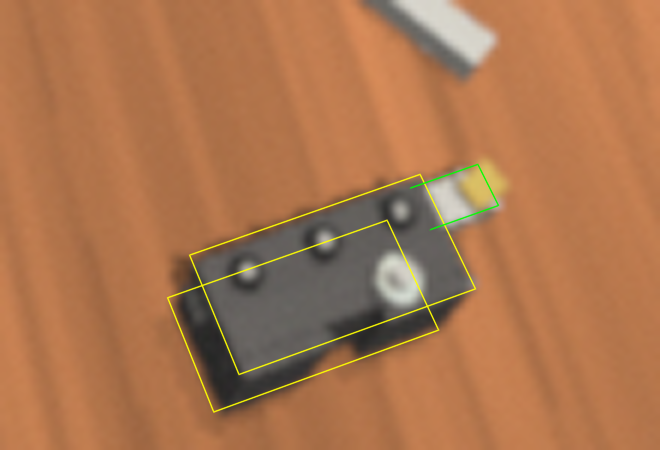

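Run:
```python
from ov import *
T=optics.capture('top');S=optics.capture('side')
crop(T,405,150,40,40,14,'d4.png'); crop(S,350,365,75,50,10,'d5.png')
for x in(-.01,0,.01): print(proj(S,pose(np.array([[x,-.016,.045]]),(.536,-.3975,np.radians(7))))-[350,365])
```

```text
[[33.75053744 36.68914551]]
[[39.24013236 34.70166078]]
[[44.69795338 32.72567966]]
```

View pics/d4.png

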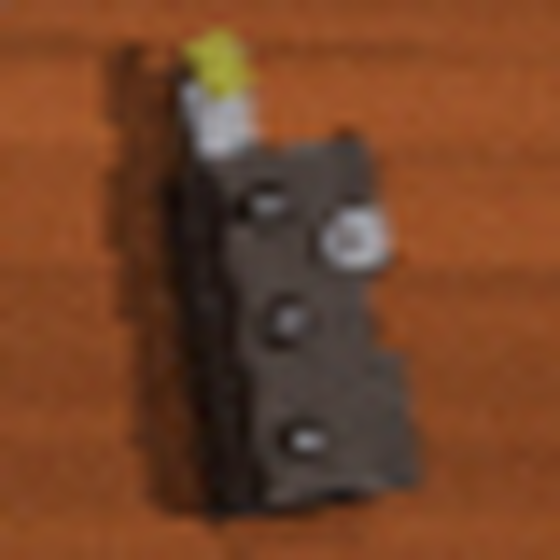

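View pics/d5.png

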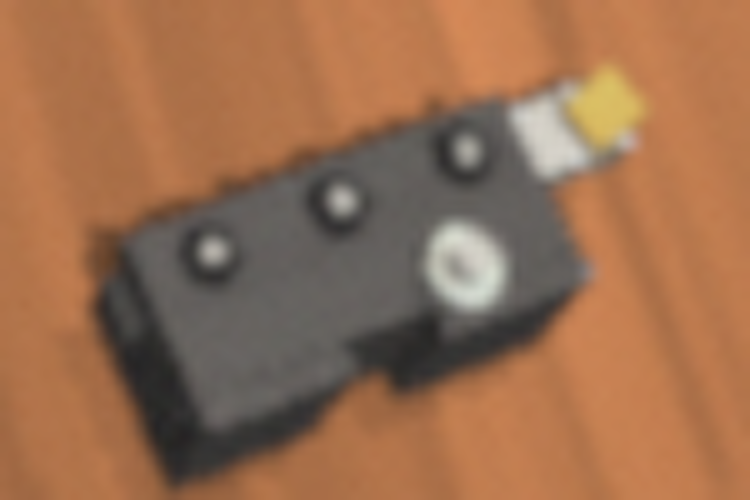

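carry_out(steps=[[[0.1,-3,0,0,0,0.03],[0.2,-8,0,0,0,0.06],[0.3,-13.5,0,0,0,0.09],[0.4,-19,0,0,0,0.12],[0.5,-24.5,0,0,0,0.15],[0.6,-29,-1,0,0,0.165],[0.6,-31.1,-3,0,0,0.165],[0.6,-31.1,-4,0,0,0.165],[0.6,-31.1,-4,0,0,0.165]]])

```text
time_s: 34.7
tcp_pos: [0.5355, -0.396, 0.0949]
ee_rot: [[0.123, -0.002, 0.992], [-0.992, 0.001, 0.123], [-0.001, -1.0, -0.002]]
wrist_force: [0.1, 0.1, 1.3]
gripper_width: 0.825
```

```bash
python3 st.py
python3 - <<'E'
from ov import *
A={'tool_holder':(.536,-.3975,np.radians(7))}
S=optics.capture('side')
crop(S,310,310,130,105,6,'d6.png',polys(A))
E
```

```text
34.7 [ 0.5355 -0.396   0.0949] jaw -82.9 ydir [-0.0022  0.0011 -1.    ] w 71.8 F [0.11 0.13 1.31] j [-22.6  32.   -2.4  -0.  -55.7 119.7]
```

View pics/d6.png

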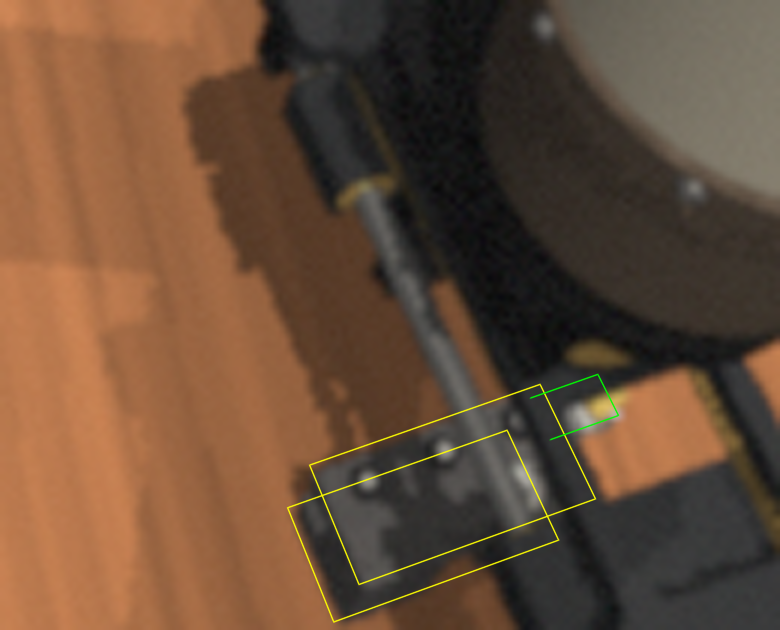

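carry_out(steps=[[[0,0,-2.5,0,0,0],[0,0,-5,0,0,0],[0,0,-7,0,0,0],[0,0,-8,0,0,0],[0,0,-8,0,0,0],[0,0,-8,0,0,0]]])

```text
time_s: 35.5
tcp_pos: [0.5367, -0.3974, 0.0172]
ee_rot: [[0.123, 0.002, 0.992], [-0.992, -0.001, 0.123], [0.001, -1.0, 0.002]]
wrist_force: [0.7, 0.7, -0.2]
gripper_width: 0.825
```

carry_out(steps=[[[0,0,0,0,0,0],[0,0,0,0,0,0],[0,0,0,0,0,0],[0,0,0,0,0,0],[0,0,0,0,0,0],[0,0,0,0,0,0],[0,0,0,0,0,0],[0,0,0,0,0,0]]], fingers=255)

```text
time_s: 36.5
tcp_pos: [0.5359, -0.3978, 0.016]
ee_rot: [[0.122, 0.001, 0.993], [-0.993, -0.001, 0.122], [0.001, -1.0, 0.0]]
wrist_force: [-0.1, -3.0, -0.5]
gripper_width: 0.367
```

```bash
python3 st.py
```

```text
36.5 [ 0.5359 -0.3978  0.016 ] jaw -83.0 ydir [ 5.e-04 -7.e-04 -1.e+00] w 31.9 F [-0.05 -3.   -0.51] j [-22.7  37.1  -6.2   0.  -46.7 119.7]
```

carry_out(steps=[[[0,0,0.5,0,0,0],[0,0,1.5,0,0,0],[0,0,2.5,0,0,0],[0,0,3,0,0,0],[0,0,3,0,0,0]]])

```text
time_s: 37.12
tcp_pos: [0.5361, -0.3973, 0.0466]
ee_rot: [[0.122, 0.001, 0.993], [-0.993, -0.0, 0.122], [0.0, -1.0, 0.001]]
wrist_force: [0.2, 0.5, -5.3]
gripper_width: 0.367
```

```bash
python3 st.py
python3 - <<'E'
from ov import *
P=polys({'tool_holder':(.536,-.3975,np.radians(7))}); P=[(p+[0,0,.03],c) for p,c in P]
S=optics.capture('side')
crop(S,310,310,130,105,6,'d7.png',P)
E
```

```text
37.12 [ 0.5361 -0.3973  0.0466] jaw -83.0 ydir [ 1.2e-03 -3.0e-04 -1.0e+00] w 31.9 F [ 0.17  0.53 -5.28] j [-22.7  35.   -4.9  -0.  -50.1 119.7]
```

View pics/d7.png

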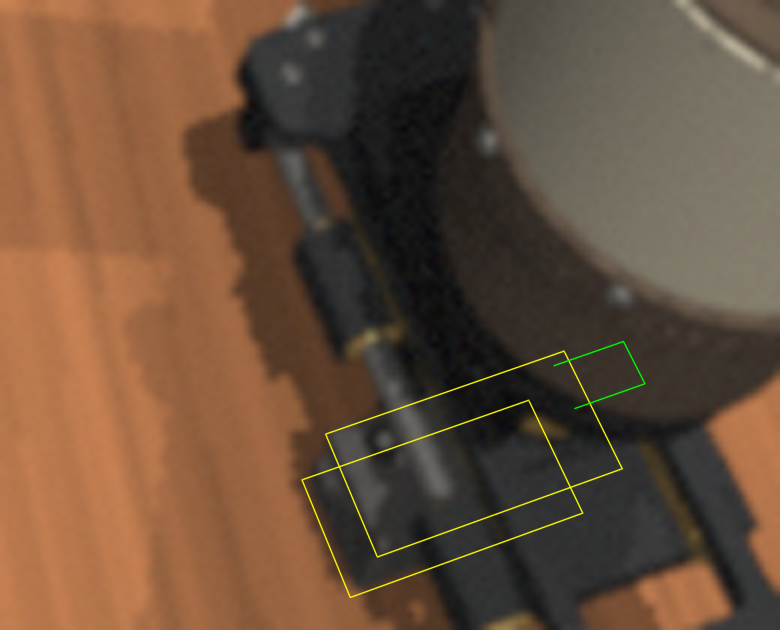

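carry_out(steps=[[[0,0,2,0,0,0],[0.5,1.5,3,0,0,-0.05],[1.7,4,3.5,0,0,-0.15],[3.2,7.5,3.5,0,0,-0.26],[4.8,11,3.5,0,0,-0.37],[6.3,14.5,3.5,0,0,-0.46],[7.8,18,3.5,0,0,-0.53],[8.8,20.2,3,0,0,-0.569],[9.1,20.8,2,0,0,-0.569],[9.1,20.8,1.5,0,0,-0.569],[9.1,20.8,1.5,0,0,-0.569],[9.1,20.8,1.5,0,0,-0.569]]])

```text
time_s: 38.67
tcp_pos: [0.6265, -0.1903, 0.061]
ee_rot: [[-0.433, 0.0, 0.901], [-0.901, -0.0, -0.433], [0.0, -1.0, 0.0]]
wrist_force: [0.0, -0.4, -5.9]
gripper_width: 0.367
```

```bash
python3 st.py; python3 look.py e1.png side .627 -.189 .04 150
python3 - <<'E'
from ov import *
s=sense();p=s['tcp_pos']
P=polys({'tool_holder':(p[0],p[1],np.radians(-25.6))}); P=[(q+[0,0,p[2]-.016],c) for q,c in P]+polys({'holder_tray':A['holder_tray']})
S=optics.capture('side');crop(S,310,210,130,105,6,'e2.png',P)
T=optics.capture('top');crop(T,300,95,110,80,7,'e3.png',P)
E
```

```text
38.67 [ 0.6265 -0.1903  0.061 ] jaw -115.7 ydir [ 1.e-04 -2.e-04 -1.e+00] w 31.9 F [ 0.04 -0.44 -5.89] j [ -2.8  33.1  -6.2   0.  -50.8  67.1]
```

View pics/e2.png

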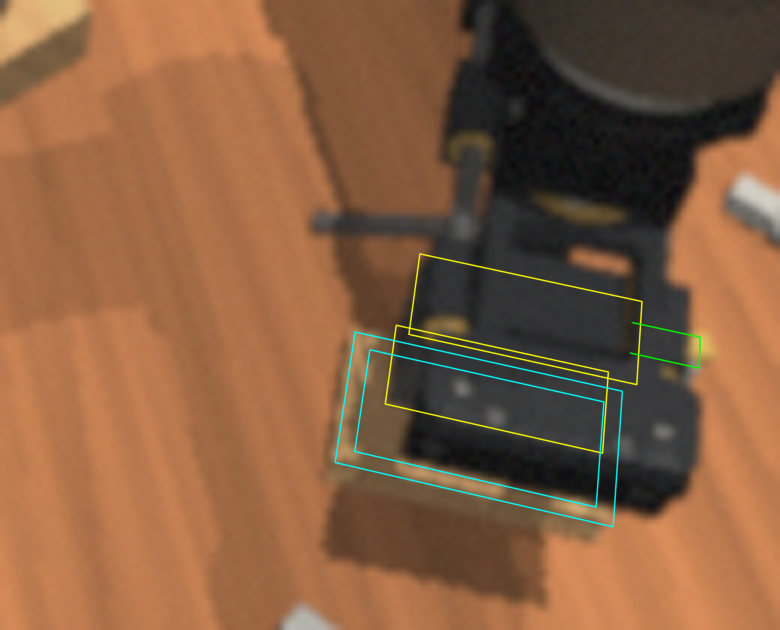

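View pics/e3.png

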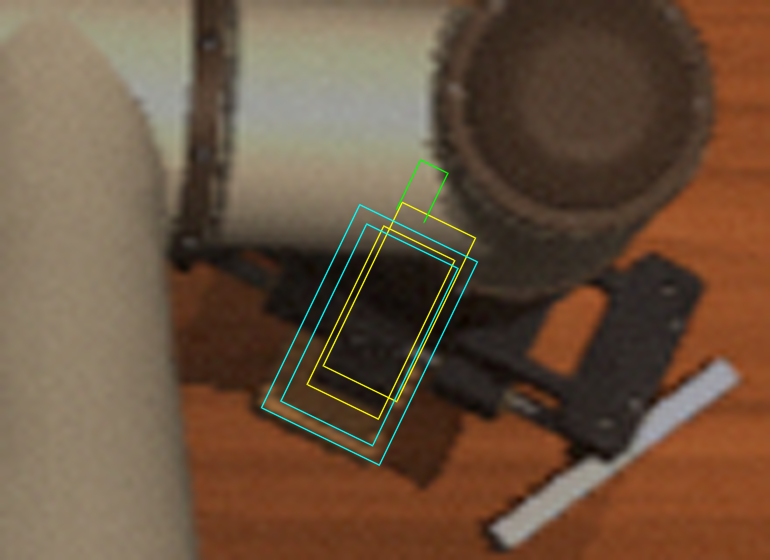

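carry_out(steps=[[[0,0,-0.8,0,0,0],[0,0,-1.6,0,0,0],[0,0,-2.2,0,0,0],[0,0,-2.7,0,0,0],[0,0,-3.1,0,0,0],[0,0,-3.1,0,0,0]]])

```text
time_s: 39.58
tcp_pos: [0.6265, -0.1892, 0.0294]
ee_rot: [[-0.432, -0.001, 0.902], [-0.902, 0.0, -0.432], [0.0, -1.0, -0.001]]
wrist_force: [0.3, 0.3, -5.4]
gripper_width: 0.366
```

```bash
python3 st.py; python3 look.py e4.png side .627 -.189 .04 100
```

```text
39.58 [ 0.6265 -0.1892  0.0294] jaw -115.6 ydir [-8.e-04  1.e-04 -1.e+00] w 31.9 F [ 0.29  0.29 -5.42] j [ -2.7  35.2  -7.6  -0.  -47.3  67.1]
```

View pics/e4.png

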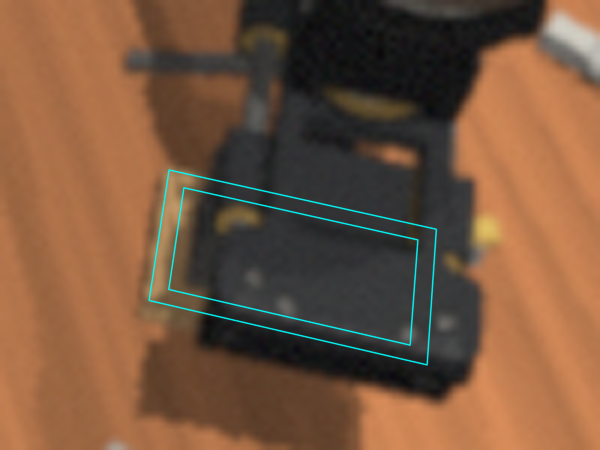

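carry_out(steps=[[[0,0,-0.3,0,0,0],[0,0,-0.55,0,0,0],[0,0,-0.7,0,0,0],[0,0,-0.75,0,0,0],[0,0,-0.75,0,0,0]]])

```text
time_s: 40.25
tcp_pos: [0.6268, -0.1893, 0.0223]
ee_rot: [[-0.432, -0.0, 0.902], [-0.902, -0.0, -0.432], [0.0, -1.0, -0.0]]
wrist_force: [0.4, -0.1, -6.1]
gripper_width: 0.366
```

```bash
python3 st.py
```

```text
40.25 [ 0.6268 -0.1893  0.0223] jaw -115.6 ydir [-0. -0. -1.] w 31.9 F [ 0.36 -0.1  -6.11] j [ -2.7  35.7  -7.9   0.  -46.4  67.1]
```

carry_out(steps=[[[0,0,-0.05,0,0,0],[0,0,-0.1,0,0,0],[0,0,-0.1,0,0,0]]])

```text
time_s: 40.62
tcp_pos: [0.6269, -0.1893, 0.022]
ee_rot: [[-0.432, 0.0, 0.902], [-0.902, -0.0, -0.432], [-0.0, -1.0, 0.0]]
wrist_force: [-2.1, 0.3, -1.7]
gripper_width: 0.363
```

```bash
python3 st.py
```

```text
40.62 [ 0.6269 -0.1893  0.022 ] jaw -115.6 ydir [ 5.e-04 -2.e-04 -1.e+00] w 31.6 F [-2.1   0.32 -1.67] j [ -2.7  35.7  -7.9   0.  -46.4  67.1]
```

Floor contact: the load is being taken over (-6 to -1.7 N). I release, rise, and back off to clear the view.

carry_out(steps=[[[0,0,-0.02,0,0,0],[0,0,-0.02,0,0,0],[0,0,-0.02,0,0,0],[0,0,-0.02,0,0,0],[0,0,-0.02,0,0,0],[0,0,-0.02,0,0,0],[0,0,0.5,0,0,0],[0,0,3,0,0,0],[0,0,7,0,0,0],[0,0,12,0,0,0],[-1,-4,16,0,0,0],[-3,-8,20,0,0,0],[-6,-12,24,0,0,0],[-10,-16,26,0,0,0],[-14,-20,26,0,0,0],[-18,-24,26,0,0,0],[-22,-28,26,0,0,0],[-22,-28,26,0,0,0],[-22,-28,26,0,0,0]]], fingers=44)

```text
time_s: 43.0
tcp_pos: [0.4067, -0.4693, 0.2816]
ee_rot: [[-0.433, 0.001, 0.902], [-0.902, -0.0, -0.433], [-0.0, -1.0, 0.0]]
wrist_force: [0.9, -0.9, 0.2]
gripper_width: 0.828
```

```bash
python3 st.py
python3 - <<'E'
from ov import *
S=optics.capture('side');T=optics.capture('top')
cv2.imwrite('pics/f0.png',S['image'][:,:,::-1])
P=polys({'tool_holder':(.6268,-.1893,np.radians(-25.6))}); P=[(q+[0,0,.006],c) for q,c in P]
crop(S,340,245,90,70,8,'f1.png',P); crop(T,105,90,270,180,2,'f3.png'); crop(T,310,105,80,60,8,'f2.png',P)
E
```

```text
43.0 [ 0.4067 -0.4693  0.2816] jaw -115.6 ydir [ 5.e-04 -1.e-04 -1.e+00] w 72.0 F [ 0.9  -0.86  0.22] j [-34.2  19.8   5.5  -0.  -75.7  98.6]
```

View pics/f0.png

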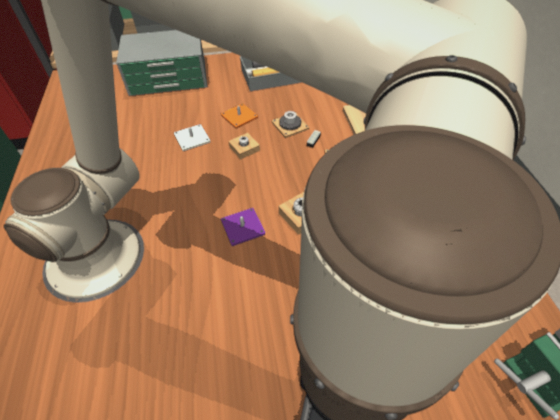

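View pics/f1.png

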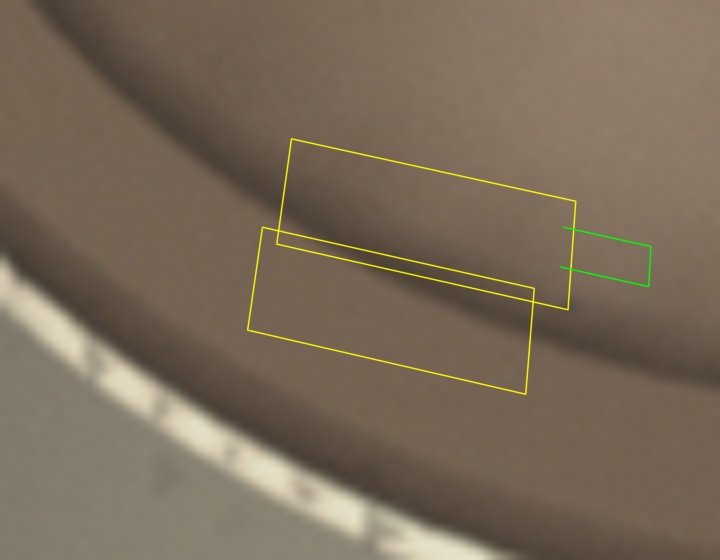

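View pics/f2.png

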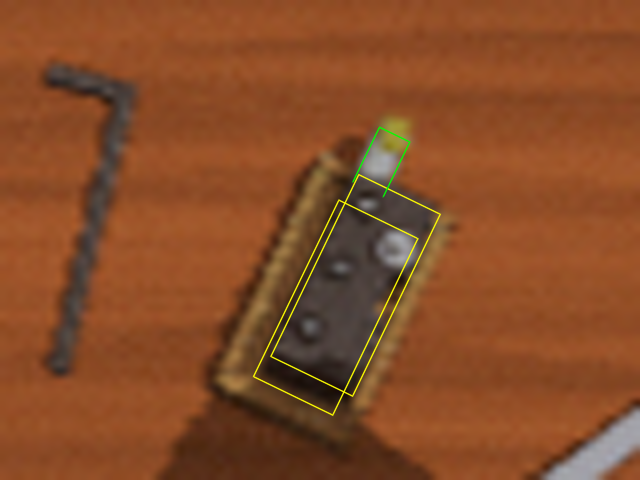

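View pics/f3.png

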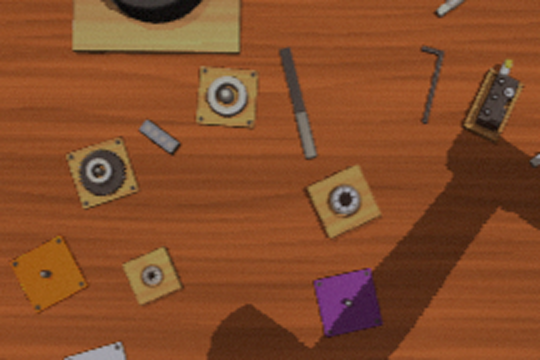

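carry_out(steps=[[[0,5,0,0,0,0],[0,10,0,0,0,0],[0,15,0,0,0,0],[0,20,0,0,0,0],[0,25,0,0,0,0],[0,30,0,0,0,0],[0,35,0,0,0,0],[0,40,0,0,0,0],[0,45,0,0,0,0],[0,50,0,0,0,0],[0,55,0,0,0,0],[0,60,0,0,0,0],[0,65,0,0,0,0],[-2,70,0,0,0,0],[-4,75,0,0,0,0],[-6,80,0,0,0,0],[-9,85,0,0,0,0],[-12,90,0,0,0,0],[-14,95,0,0,0,0],[-14,100,0,0,0,0]]])

```text
time_s: 45.6
tcp_pos: [0.2637, 0.5332, 0.2821]
ee_rot: [[-0.428, 0.0, 0.904], [-0.904, 0.001, -0.428], [-0.001, -1.0, -0.0]]
wrist_force: [0.2, 0.5, 1.0]
gripper_width: 0.826
```

```bash
python3 st.py
python3 - <<'E'
from fit import *; import fit
from ov import polys, A
S=optics.capture('side');T=optics.capture('top')
cv2.imwrite('pics/g0.png',S['image'][:,:,::-1])
P=polys({'tool_holder':(.6268,-.1893,np.radians(-25.6))}); P=[(q+[0,0,.006],c) for q,c in P]
crop(S,340,245,90,70,8,'g1.png',P)
for k,b,z in(('large_collet','large_seat',.006),('small_collet','small_seat',.006),('change_gear','thin_pin',.01),('ring_gauge','thick_post',.01)):
    for n,d in(('top',T),('side',S)):
        _,s=segs(d,n); 
        if 'collet' in k:
            # only part above the block
            M[k]=rev([(.0205,.034),(.0205,.042),(.0165,.046)]) if k[0]=='l' else rev([(.013,.025),(.013,.031),(.009,.034)])
        p,c=fit.fit(d,s,k,(A[b][0],A[b][1],0),z=z,yaw=False); print(k,n,p[:2].round(4),'minus block',(p[:2]-A[b][:2]).round(4),round(c,2))
E
```

```text
45.6 [0.2637 0.5332 0.2821] jaw -115.3 ydir [ 2.0e-04  1.1e-03 -1.0e+00] w 71.8 F [0.2  0.52 0.96] j [ 79.3  17.1   1.7  -0.  -74.5 -14.6]
large_collet top [0.4859 0.0264] minus block [0.0012 0.0006] 0.08
large_collet side [0.4831 0.0231] minus block [-0.0016 -0.0027] 0.19
small_collet top [0.3784 0.2976] minus block [ 0.0018 -0.0003] 0.12
small_collet side [0.3757 0.2943] minus block [-0.0009 -0.0036] 0.26
change_gear top [0.5251 0.3745] minus block [0.0011 0.0013] 0.17
change_gear side [0.5231 0.3761] minus block [-0.0009  0.0029] 0.24
ring_gauge top [0.6356 0.1963] minus block [0.0004 0.0011] 0.11
ring_gauge side [0.6343 0.1967] minus block [-0.0009  0.0015] 0.1
```

View pics/g0.png

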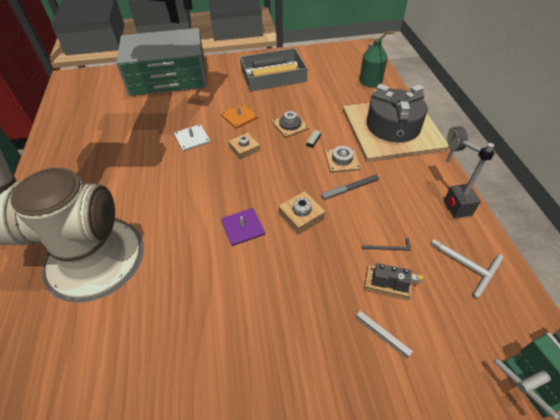

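View pics/g1.png

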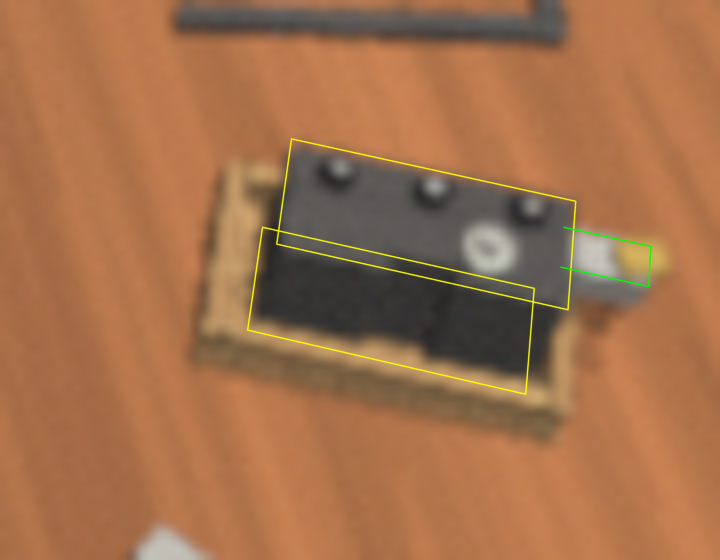

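carry_out(steps=[[[0,0,0,0,0,0],[0,0,0,0,0,0],[0,0,0,0,0,0],[0,0,0,0,0,0]]])

```text
time_s: 46.2
tcp_pos: [0.267, 0.5302, 0.282]
ee_rot: [[-0.433, 0.0, 0.902], [-0.902, 0.001, -0.433], [-0.001, -1.0, -0.0]]
wrist_force: [0.4, -0.2, 0.4]
gripper_width: 0.824
```

```bash
python3 -c "
from station import ticket,sense
print(ticket.finish_job())"; python3 st.py
```

```text
the job is handed in; nothing more can be done
None
the job is handed in; nothing more can be done
```

All five pieces are back home on their own beech blocks, released and at rest, and the job was handed in at about 46 s of the 141 s allowed. I lowered each one until the wrist force showed it had landed on its support, then opened the fingers. Nothing was dropped, and the orange, purple and white look-alikes were left alone.

**Position:** In the final pictures the large collet, small collet, change gear and ring gauge are all about 4 mm or less from their block's measured centre. The limits are 8 to 10 mm.

**Tool holder:** It stands upright inside the tray walls, with the turning tool pointing out over one short end. I judged this one by eye against a drawn outline, not by a numerical fit.

**Disagreements:** The two cameras differ by up to 2 to 3 mm. The side-view fits of the collets and the gear were poor, because only part of each piece shows above its block, so I relied more on the top view. The hand-in gave no verdict.

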